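# Clear the reader, log the phone boxes standing on end, and send them to dispatch

### The job

Log the phone boxes: while the reader plate is still empty, twist the red knob on the console clockwise to its stop and let it spring back, to clear the reader; then stand every phone box upright on one of its small ends on the plate and, with all of them standing there, twist the knob to its stop and let it spring back again to log them. Then move every box into the orange dispatch tray, again standing upright on a small end, and leave everything else on the desk where it is.

Things in the scene. Friction and masses are not known exactly. Their poses are not given: they have to be found in the camera images.
- box_blue: a blue phone box (rigid, closed, about 0.22 kg), 105 mm long (own x) x 64 mm wide (own y) x 42 mm thick (own z), with a cardboard-brown band round it near its -x end; origin at its centre; it starts lying flat with own z up; the band may point either way when stood up. None if absent in this run
- box_white: a white phone box (rigid, closed, about 0.22 kg), 100 mm long (own x) x 60 mm wide (own y) x 40 mm thick (own z), with a cardboard-brown band round it near its -x end; origin at its centre; it starts lying flat with own z up; the band may point either way when stood up. None if absent in this run
- box_green: a green phone box (rigid, closed, about 0.22 kg), 110 mm long (own x) x 66 mm wide (own y) x 45 mm thick (own z), with a cardboard-brown band round it near its -x end; origin at its centre; it starts lying flat with own z up; the band may point either way when stood up. None if absent in this run
- plate: reader plate: a fixed black rubber slab with two blue lines, 320 mm (own x) x 150 mm (own y), 8 mm high; origin at the centre of its underside, own z up. It may stand on the robot's left or right, the tray on the other side
- tray: orange dispatch tray, fixed, 320 mm (own x) x 160 mm (own y) outside; walls 5 mm thick, rim 18 mm above the desk, inner floor 5 mm above the desk; origin at the centre of its underside, own z up
- console: white reader console, 1.4 kg, standing on the desk by its weight (do not shove it), 100 (own x) x 130 (own y) x 55 mm high, with a display strip on its +y part and the red knob on top; origin at the centre of its underside, own z up
- knob_grip (a point): centre of the red bar of the console's knob, on the vertical turning axis, 82 mm above the desk; the bar is 60 mm long (along this point's own x), 16 mm wide (own y), 30 mm high (67 to 97 mm above the desk) and turns with the knob
- knob (a joint): angle of the spring-return knob in rad: 0 at rest (bar along the console's x), grows as it is turned clockwise seen from above, hard stop at 1.2; a spring (about 0.03 N m at rest, 0.16 N m at the stop) turns it back to 0 when let go
- stapler: a red and black desk stapler, 130 (own x) x 36 (own y) x 43 mm high; a bystander, to be left alone; origin at the centre of its underside
- mug: a blue mug, 76 mm across (about 110 mm with its handle, towards own +y), 85 mm high; a bystander, to be left alone; origin at the centre of its underside
- tape: a flat roll of yellow tape, 100 mm across, 24 mm high; a bystander, to be left alone; origin at the centre of its underside
- tea_tin: a red tea tin, 80 mm across, 110 mm high; a bystander, to be left alone; origin at the centre of its underside
- spray: a blue and yellow spray can, 52 mm across, 170 mm high; a bystander, to be left alone; origin at the centre of its underside
- glove_box: a blue carton of gloves, 120 (own x) x 220 (own y) x 80 mm high; a bystander, to be left alone; origin at the centre of its underside

How it is judged:
By the outcome, as a careful person would: the job done as asked, in the order asked, and still so for the second after the job is handed in, with the robot touching nothing.
Of box_blue, box_white, box_green only 2 to 3 are there at a start; the rules pass over those that are not, and their reading is None.
At some moment in a run one of console may be knocked a few centimetres aside while the robot is not near it.
Once in a run the grip may slacken for a moment while it holds something.
It also fails if it takes over 210 s, if anything falls off the work surface, if the arm or the gripper's body presses on something with over 40 N, if the wrist force passes 120 N, or if a joint passes its speed limit or range.

### The arm

A 6-joint arm with a two-finger parallel gripper is mounted at the origin on the work surface. World frame = base frame: x ahead of the robot, y to its left, z up, the work surface at z = 0. Lengths are in m, angles in rad, forces in N, time in s.
With the tool pointing down it reaches from about 0.3 to 0.75 m from the base axis. Payload 8.5 kg.
Tool frame: the origin (TCP) lies midway between the tips of the shut fingers; the grasp point (between the pads) lies 19 mm behind it; x points along the fingers, z is the direction in which the jaws open and shut, and the axes are right-handed (so a half turn about x gives the same grasp; the last joint's range is limited). The gripper opens to 88 mm and grips with 3 to 60 N. Pads are 18 mm wide; open, the fingers measure 123 mm over their backs; the gripper's body (75 mm by 187 mm) begins 45 mm behind the grasp point.
Start: joints at [1.014, 0.381, 1.297, -0, 1.464, -0.215], TCP at [0.184, 0.518, 0.239] pointing down, gripper open.
Joint ranges: [-3.11, 3.11], [-0.89, 2.33], [0.22, 2.48], [-1.42, 4.56], [0.17, 2.85], [-2.88, 2.88]. Speed limits (rad/s): [2.39, 2.39, 3.14, 3.14, 3.14, 3.14].

### API

Orientations are given as a 3x3 rotation matrix whose columns are the frame's x, y, z axes.
In Python, from bench import r gives the robot as it stands.
- The arm moves only by the tool arm_command, never from a script. Its argument "series" is text: rows parted by semicolons, each of 5 numbers parted by spaces: the shift along the tool's x, y, z as a fraction of full scale, then the turn about the tool's x as a fraction of full scale, then the opening, from 0 (shut) to 1 (fully open). In form: dx dy dz spin jaw; .... A call has exactly 5 rows; each row shifts and turns the commanded pose from where the row before left it, along the tool's axes as they then stand; what a row does not reach is not made up. Full scale, the value 1, is 0.6 m for a shift and 0.15 rad for a turn. A row lasts 1/10 s, in which the tool goes at most 50 mm and 8.59 degrees, less where a joint would pass 70% of its speed; a pose out of reach is approached as far as the arm can. A call with a number of a shift or a turn outside -1 to 1 is refused whole. A call with a gripper value outside its range is refused whole. The fingers move at their own pace and stop on an object; "squeeze" is the grip in N (left out, the last holds). Time passes only in rows, so rows that do not move let the fingers close, or fill a call up. It gives the time, the measured TCP pose, the force and the opening at its end, in the units of the state.
- r.get_obs(): the state, without advancing time (a new reading comes with each control period).
- r.get_image(name): name is "scene" or "top"; returns a dict with "img" (384x512x3 uint8, blue, green, red), "intrinsics" (3x3 intrinsics, pixels), "D" ([k1, k2, p1, p2, k3] as OpenCV has them; the pictures are not rectified), "rvec" (rotation vector, rad) and "tvec" (3), from world to camera coordinates, as OpenCV has them. Camera axes: x right, y down, z forward; pixel columns grow to the right and rows downward; lengths in m; the calibration is good to about 2 mm. A picture is of the moment at which its call begins. There is no depth.
- r.job_done(): hands the job in, once; it reports no verdict.
The state is a dict: "time_s": time; "qpos": joint angles; "joint_vel": joint speeds; "tau": joint torques, N m; "ee_pos": TCP position; "tool_rot": TCP orientation; "force": force on the tool from outside, world axes, zero at the start; "moment": the same for the moment, N m; "grip_width": finger opening in m.
Only numpy, scipy, OpenCV 4.12 (cv2) and the standard library are available. Lean on these libraries where they do the work, as an engineer would, in place of code of your own. Each camera call takes 0.05 s, during which the arm holds its last target. There are 200 camera calls.

## Working session

There is one attempt and no reset: what is moved stays moved. The work goes in short steps, Python scripts to look and compute and a tool call to move; the robot and the scene stay as the last step left them, time stands still between calls to the robot, and variables do not carry over. Pictures are saved under pics/ and viewed, about 12 in all and at most 16, crops included, and the job is handed in when it is done.

Besides the shell and the picture viewer there is one more tool, called after "Call:" as name(argument=value, ...) on one line, values as JSON. arm_command: Moves the arm, as the interface text tells. Shift numbers are shares of 0.6 m and turn numbers shares of 0.15 rad, none past 1 either way. Its arguments: {"type":"object","properties":{"series":{"type":"string"},"squeeze":{"type":"number"}},"required":["series"]}

```bash
ls; mkdir -p pics; cat > h.py <<'E'
from bench import r
import numpy as np, cv2
def cam(n,save=None):
    c=r.get_image(n)
    if save: cv2.imwrite('pics/'+save+'.png',c['img'])
    return c
def ray(c,uv,z):
    p=cv2.undistortPoints(np.array(uv,float).reshape(-1,1,2),np.array(c['intrinsics']),np.array(c['D'])).reshape(-1,2)
    R=cv2.Rodrigues(np.array(c['rvec'],float))[0]; t=np.array(c['tvec'],float).ravel()
    o=-R.T@t; d=np.c_[p,np.ones(len(p))]@R
    z=np.broadcast_to(z,(len(p),))
    return o+d*((z-o[2])/d[:,2])[:,None]
def proj(c,P):
    return cv2.projectPoints(np.array(P,float).reshape(-1,3),np.array(c['rvec'],float),np.array(c['tvec'],float),np.array(c['intrinsics']),np.array(c['D']))[0].reshape(-1,2)
E
python3 - <<'E'
from h import *
a=cam('scene'); b=cam('top')
np.set_printoptions(precision=3,suppress=True)
for c in(a,b):
    R=cv2.Rodrigues(np.array(c['rvec'],float))[0];print(-R.T@np.array(c['tvec']).ravel(),R[2])
cv2.imwrite('pics/top0.png',cv2.resize(b['img'],(800,600)));cv2.imwrite('pics/scene0.png',cv2.resize(a['img'],(800,600)))
o=r.get_obs();print(o)
E
```

```text
pics
[ 1.48  -0.513  0.958] [-0.658  0.392 -0.643]
[ 0.298 -0.009  1.713] [ 0.164  0.022 -0.986]
{'time_s': 0.1, 'qpos': array([ 1.014,  0.381,  1.298, -0.   ,  1.464, -0.215]), 'joint_vel': array([-0.002,  0.   ,  0.   , -0.   ,  0.002,  0.002]), 'tau': array([  0.003, -43.865, -22.491,   0.071,   0.034,  -0.   ]), 'ee_pos': array([0.184, 0.518, 0.238]), 'tool_rot': array([[-0.001, -0.942,  0.335],
       [-0.001,  0.335,  0.942],
       [-1.   ,  0.   , -0.001]]), 'force': array([-0.499, -0.473,  0.847]), 'moment': array([-0.042,  0.022,  0.003]), 'grip_width': 0.08831559505568731}
```

View pics/top0.png

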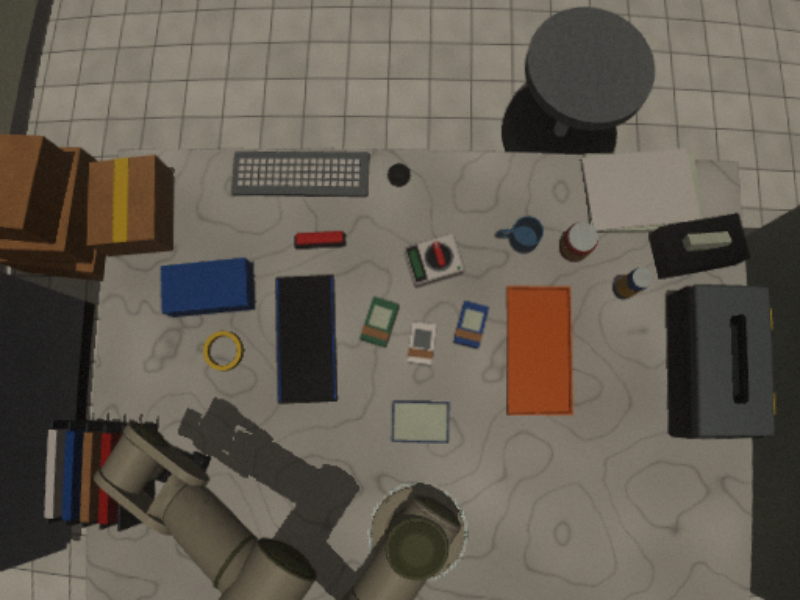

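View pics/scene0.png

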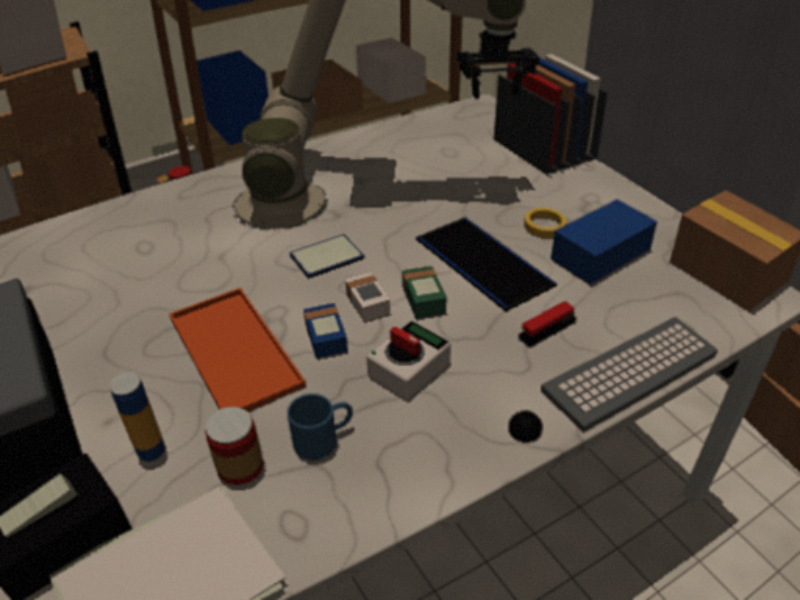

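The top view shows green (380,322), white (422,344) and blue (471,324) boxes. The console is at (434,260), with the black plate at (306,338) on the robot's left and the orange tray at (539,350) on its right.

```bash
cat >> h.py <<'E'
W={'green':(243,206,.045),'white':(270,220,.040),'blue':(301,207,.042)}
def rect(c,mask,z):
    "world centre, long-axis yaw (deg), sizes (mm) of the largest blob"
    n=max(cv2.findContours(mask,cv2.RETR_EXTERNAL,cv2.CHAIN_APPROX_NONE)[0],key=cv2.contourArea)
    P=ray(c,n.reshape(-1,2),z)[:,:2]
    (ctr,wh,_)=q=cv2.minAreaRect((P*1000).astype(np.float32))
    B=cv2.boxPoints(q); e=max(B[1]-B[0],B[2]-B[1],key=np.linalg.norm)
    return np.round(ctr,1),round(float(np.degrees(np.arctan2(e[1],e[0]))),1),np.round(wh,1)
def hsv(c): return cv2.cvtColor(c['img'],cv2.COLOR_BGR2HSV)
E
python3 - <<'E'
from h import *
c=cam('top'); H=hsv(c); I=c['img']
cv2.imwrite('pics/crop1.png',cv2.resize(I[140:270,165:375],None,fx=3.8,fy=3.8,interpolation=cv2.INTER_CUBIC))
def m(lo,hi,box):
    k=cv2.inRange(H,np.array(lo),np.array(hi)); z=np.zeros_like(k); x0,y0,x1,y1=box; z[y0:y1,x0:x1]=k[y0:y1,x0:x1]; return z
print('bg',H[235:240,270:275].mean((0,1)),H[190,225:228])
for n,(u,v,z) in W.items():
    print(n,H[v-16:v+17:4,u].tolist())
print('plate',rect(c,m((0,0,0),(180,255,45),(170,170,220,262)),.008))
print('tray',rect(c,m((0,150,60),(20,255,255),(315,175,375,270)),.012))
print('knob',rect(c,m((0,150,60),(8,255,255),(265,150,295,178))|m((172,150,60),(180,255,255),(265,150,295,178)),.097))
E
```

```text
bg [ 19.84  37.16 124.12] [[ 20  37 125]
 [ 20  41 125]
 [ 18  40 126]]
green [[30, 31, 99], [64, 83, 74], [33, 43, 132], [33, 41, 137], [30, 46, 132], [61, 67, 87], [14, 137, 106], [68, 99, 72], [18, 39, 112]]
white [[17, 35, 117], [16, 35, 160], [30, 17, 73], [30, 7, 75], [30, 13, 78], [13, 126, 101], [14, 123, 114], [18, 35, 124], [22, 37, 125]]
blue [[18, 38, 121], [109, 144, 85], [29, 46, 133], [26, 48, 132], [30, 45, 135], [106, 62, 87], [14, 144, 106], [110, 144, 87], [18, 37, 123]]
plate (array([467.6, 291.4]), 3.9, array([316.5, 145. ]))
tray (array([ 452.3, -292.5]), 0.6, array([319.3, 159.1]))
knob (array([670. , -35.7]), 17.4, array([55.9, 17.3]))
```

View pics/crop1.png

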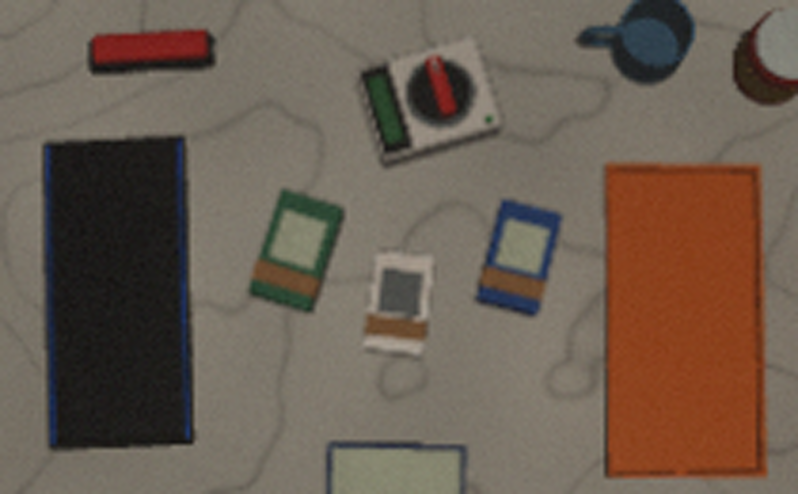

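The crop confirms the layout: bands are on the robot-side ends, and the bar at about (441,85) in the crop is at rest. I'll turn to the knob first.

Call:
arm_command(series="0 0 0 -0.86 1; 0 0 0 -0.86 1; 0 0 0 -0.86 1; 0 0 0 -0.86 1; 0 0 0 -0.86 1", squeeze=20)

```text
time_s: 0.65
ee_pos: [0.1843, 0.5181, 0.2385]
tool_rot: [[-0.0, -0.953, -0.304], [-0.001, -0.304, 0.953], [-1.0, 0.0, -0.0]]
force: [-0.3, -0.8, -0.2]
grip_width: 0.0882
```

```bash
cat >> h.py <<'E'
np.set_printoptions(precision=4,suppress=True)
def togo(x,y,z,zyaw=None):
    "shift in tool axes and turn still needed, as fractions of full scale"
    o=r.get_obs(); R=np.array(o['tool_rot']); p=np.array(o['ee_pos'])
    yaw=np.degrees(np.arctan2(R[1,2],R[0,2])); f=R.T@(np.array([x,y,z])-p)/.6
    print('t',o['time_s'],'p',p,'zyaw %.1f'%yaw,'w %.4f'%o['grip_width'],'F',np.array(o['force']).round(1),'M',np.array(o['moment']).round(2),'q6 %.2f'%o['qpos'][5])
    print('frac',f,'rows',np.linalg.norm(f)*12, 'spin', None if zyaw is None else -np.radians(zyaw-yaw)/.15)
E
python3 -c "
from h import *
togo(.670,-.036,.238,107.4)
H=None
c=cam('top');H=hsv(c)
def sub(k,u,v,s=22):
    z=np.zeros_like(k); z[v-s:v+s,u-s:u+s]=k[v-s:v+s,u-s:u+s]; return cv2.morphologyEx(z,cv2.MORPH_CLOSE,np.ones((9,9)))
g=cv2.inRange(H,(50,60,30),(90,255,200));b=cv2.inRange(H,(98,80,30),(120,255,200))
print('green',rect(c,sub(g,243,206),.045));print('blue',rect(c,sub(b,301,207),.042))
w=cv2.inRange(H,(0,0,145),(180,45,255))|cv2.inRange(H,(5,90,60),(18,255,200))|cv2.inRange(H,(0,0,50),(180,25,100))
print('white',rect(c,sub(w,270,220,20),.04))
"
```

```text
t 0.65 p [0.1843 0.5181 0.2385] zyaw 107.7 w 0.0882 F [-0.3 -0.8 -0.2] M [0.05 0.01 0.  ] q6 -0.87
frac [ 0.001  -0.491  -1.1256] rows 14.736399847880227 spin 0.03197463413895658
green (array([510.2, 106. ]), -16.4, array([ 63.4, 108.8]))
blue (array([ 508.9, -117.7]), -13.4, array([ 60.1, 104.6]))
white (array([462.3,   0.8]), -8.0, array([58.2, 97.9]))
```

Call:
arm_command(series="0 -0.033 -0.075 0 1; 0 -0.033 -0.075 0 1; 0 -0.033 -0.075 0 1; 0 -0.033 -0.075 0 1; 0 -0.033 -0.075 0 1")

```text
time_s: 1.2
ee_pos: [0.3469, 0.3313, 0.2388]
tool_rot: [[0.0, -0.955, -0.296], [0.0, -0.296, 0.955], [-1.0, -0.0, 0.0]]
force: [0.8, 0.5, -0.4]
grip_width: 0.088
```

Call:
arm_command(series="0 -0.033 -0.075 0 1; 0 -0.033 -0.075 0 1; 0 -0.033 -0.075 0 1; 0 -0.033 -0.075 0 1; 0 -0.033 -0.075 0 1")

```text
time_s: 1.7
ee_pos: [0.5086, 0.146, 0.2387]
tool_rot: [[-0.0, -0.955, -0.296], [0.0, -0.296, 0.955], [-1.0, 0.0, 0.0]]
force: [0.1, 0.0, 0.4]
grip_width: 0.0882
```

Call:
arm_command(series="0 -0.033 -0.075 0 1; 0 -0.033 -0.075 0 1; 0 -0.033 -0.075 0 1; 0 -0.033 -0.075 0 1; 0 0 0 0 1")

```text
time_s: 2.2
ee_pos: [0.6394, -0.005, 0.2368]
tool_rot: [[-0.001, -0.957, -0.291], [-0.001, -0.291, 0.957], [-1.0, 0.001, -0.0]]
force: [-0.5, -0.3, -0.9]
grip_width: 0.0881
```

```bash
python3 -c "
from h import *
togo(.670,-.036,.072,107.4)"
```

```text
t 2.2 p [ 0.6394 -0.005   0.2368] zyaw 106.9 w 0.0881 F [-0.5 -0.3 -0.9] M [0.08 0.1  0.02] q6 -2.06
frac [ 0.2747 -0.0341 -0.0641] rows 3.409691231354033 spin -0.053317998863940584
```

Call:
arm_command(series="0 -0.034 -0.064 -0.05 1; 0.07 0 0 0 1; 0.07 0 0 0 1; 0.06 0 0 0 1; 0 0 0 0 1")

```text
time_s: 2.7
ee_pos: [0.6654, -0.0299, 0.1137]
tool_rot: [[-0.01, -0.953, -0.304], [0.002, -0.304, 0.953], [-1.0, 0.009, 0.005]]
force: [-0.7, -0.7, 0.2]
grip_width: 0.0882
```

```bash
python3 -c "
from h import *
togo(.670,-.036,.072,107.4)"
```

```text
t 2.7 p [ 0.6654 -0.0299  0.1137] zyaw 107.7 w 0.0882 F [-0.7 -0.7  0.2] M [ 0.09 -0.01 -0.  ] q6 -2.10
frac [ 0.0694 -0.0049 -0.0123] rows 0.8484405167378297 spin 0.03627837641778017
```

Call:
arm_command(series="0 -0.005 -0.012 0 1; 0.035 0 0 0 1; 0.034 0 0 0 1; 0 0 0 0 1; 0 0 0 0 1")

```text
time_s: 3.2
ee_pos: [0.6741, -0.0371, 0.0797]
tool_rot: [[0.003, -0.952, -0.305], [-0.001, -0.305, 0.952], [-1.0, -0.003, -0.002]]
force: [-0.2, -0.6, 0.2]
grip_width: 0.0881
```

```bash
python3 -c "
from h import *
togo(.670,-.036,.072,107.4)
c=cam('scene');u,v=proj(c,[.67,-.036,.08])[0].astype(int)
cv2.imwrite('pics/k1.png',cv2.resize(c['img'][v-70:v+50,u-80:u+80],None,fx=4,fy=4))"
```

```text
t 3.2 p [ 0.6741 -0.0371  0.0797] zyaw 107.8 w 0.0881 F [-0.2 -0.6  0.2] M [ 0.05  0.02 -0.  ] q6 -2.11
frac [0.0129 0.006  0.0039] rows 0.17675385361655482 spin 0.04450943188495698
```

View pics/k1.png

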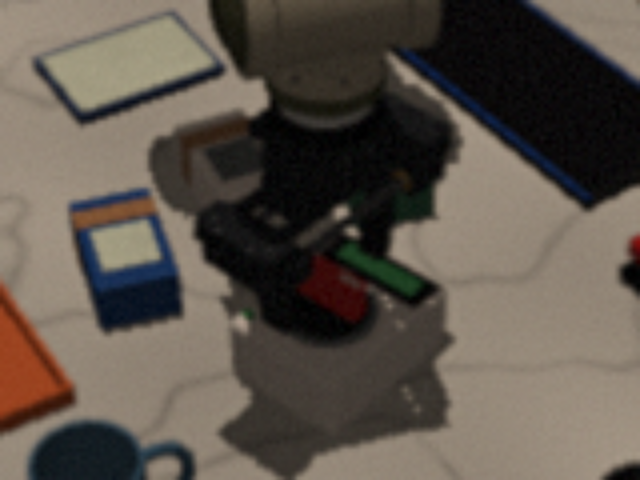

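The scene crop shows the bar between the open fingers at about (335,285). Close gently first to check centring.

Call:
arm_command(series="0.012 0.004 0.004 0.04 1; 0 0 0 0 0.6; 0 0 0 0 0.3; 0 0 0 0 0.1; 0 0 0 0 0.1", squeeze=3)

```text
time_s: 3.75
ee_pos: [0.6701, -0.0353, 0.0704]
tool_rot: [[0.0, -0.954, -0.3], [-0.0, -0.3, 0.954], [-1.0, -0.0, -0.0]]
force: [0.1, 0.4, 0.1]
grip_width: 0.058
```

Call:
arm_command(series="0 0 0 0 0.1; 0 0 0 0 0.1; 0 0 0 0 0.1; 0 0 0 0 0.1; 0 0 0 0 0.1")

```text
time_s: 4.25
ee_pos: [0.67, -0.0354, 0.0701]
tool_rot: [[0.0, -0.954, -0.3], [-0.0, -0.3, 0.954], [-1.0, 0.0, -0.0]]
force: [0.3, -7.3, 0.0]
grip_width: 0.0185
```

```bash
python3 -c "
from h import *
togo(.670,-.036,.072,107.4)"
```

```text
t 4.25 p [ 0.67   -0.0354  0.0701] zyaw 107.5 w 0.0185 F [ 0.3 -7.3  0. ] M [-1.04  0.    0.03] q6 -2.10
frac [-0.0031  0.0003 -0.001 ] rows 0.039285700019052905 spin 0.007033689500927397
```

Call:
arm_command(series="0 0 -0.002 0 0.1; 0 0 0 0 0.1; 0 0 0 0 0.1; 0 0 0 0 0.1; 0 0 0 0 0.1")

```text
time_s: 4.75
ee_pos: [0.6703, -0.0366, 0.0702]
tool_rot: [[-0.0, -0.954, -0.3], [-0.0, -0.3, 0.954], [-1.0, 0.0, -0.0]]
force: [-0.8, -2.0, 0.6]
grip_width: 0.0158
```

Call:
arm_command(series="0 0 -0.0005 0 0.1; 0 0 0 0 0.1; 0 0 0 0.5 0.1; 0 0 0 0.8 0.1; 0 0 0 0.8 0.1", squeeze=30)

```text
time_s: 5.25
ee_pos: [0.6702, -0.0358, 0.0701]
tool_rot: [[-0.001, -1.0, 0.015], [0.001, 0.015, 1.0], [-1.0, 0.001, 0.001]]
force: [-2.4, 3.5, 1.9]
grip_width: 0.0155
```

Call:
arm_command(series="0 0 0 0.8 0.1; 0 0 0 0.8 0.1; 0 0 0 0.8 0.1; 0 0 0 0.8 0.1; 0 0 0 0.8 0.1")

```text
time_s: 5.75
ee_pos: [0.6706, -0.0346, 0.0702]
tool_rot: [[0.001, -0.817, 0.576], [0.003, 0.576, 0.817], [-1.0, 0.001, 0.003]]
force: [1.5, 7.5, -1.0]
grip_width: 0.016
```

Call:
arm_command(series="0 0 0 0.8 0.1; 0 0 0 0.6 0.1; 0 0 0 0.2 0.1; 0 0 0 0 0.1; 0 0 0 0 0.1")

```text
time_s: 6.25
ee_pos: [0.6709, -0.0349, 0.0702]
tool_rot: [[0.001, -0.661, 0.751], [0.002, 0.751, 0.661], [-1.0, 0.001, 0.003]]
force: [1.8, 5.8, -0.2]
grip_width: 0.0152
```

```bash
python3 -c "
from h import *
togo(.670,-.036,.072,107.4)"
```

```text
t 6.25 p [ 0.6709 -0.0349  0.0702] zyaw 41.3 w 0.0152 F [ 1.8  5.8 -0.2] M [ 0.92 -0.32  0.2 ] q6 -0.95
frac [-0.003  -0.0003 -0.0023] rows 0.04614805111539538 spin -7.686478619472114
```

Call:
arm_command(series="0 0 0 0.2 0.1; 0 0 0 0.2 0.1; 0 0 0 0 0.1; 0 0 0 0 0.1; 0 0 0 0 0.1")

```text
time_s: 6.75
ee_pos: [0.6709, -0.0352, 0.0702]
tool_rot: [[0.001, -0.614, 0.789], [0.002, 0.789, 0.614], [-1.0, 0.001, 0.002]]
force: [1.8, 5.4, -0.4]
grip_width: 0.0159
```

```bash
python3 -c "
from h import *
togo(.670,-.036,.072,107.4)"
```

```text
t 6.75 p [ 0.6709 -0.0352  0.0702] zyaw 37.9 w 0.0159 F [ 1.8  5.4 -0.4] M [ 0.72 -0.33  0.18] q6 -0.89
frac [-0.0031 -0.0001 -0.0021] rows 0.04446919345538422 spin -8.086632022950251
```

Call:
arm_command(series="0 0 0 0.2 0.1; 0 0 0 0.2 0.1; 0 0 0 0 0.1; 0 0 0 0 0.1; 0 0 0 0 0.1")

```text
time_s: 7.25
ee_pos: [0.6705, -0.0359, 0.0702]
tool_rot: [[0.0, -0.566, 0.824], [0.001, 0.824, 0.566], [-1.0, 0.001, 0.001]]
force: [0.7, 4.3, 0.6]
grip_width: 0.016
```

```bash
python3 -c "
from h import *
togo(.670,-.036,.072,107.4)"
```

```text
t 7.25 p [ 0.6705 -0.0359  0.0702] zyaw 34.5 w 0.0160 F [0.7 4.3 0.6] M [ 0.74 -0.02  0.34] q6 -0.83
frac [-0.0031  0.0004 -0.0007] rows 0.038083669442296235 spin -8.4859263895434
```

The moment jumped to 0.34 N m, so the knob is at its stop. Release and rise.

Call:
arm_command(series="0 0 0 0 1; 0 0 0 0 1; 0 0 0 0 1; 0 0 0 0 1; 0 0 0 0 1")

```text
time_s: 7.75
ee_pos: [0.6706, -0.0372, 0.0702]
tool_rot: [[0.0, -0.565, 0.825], [-0.0, 0.825, 0.565], [-1.0, -0.001, 0.0]]
force: [-0.1, -1.1, -0.2]
grip_width: 0.0537
```

Call:
arm_command(series="0 0 0 0 1; 0 0 0 0 1; -0.08 0 0 0 1; -0.08 0 0 0 1; -0.08 0 0 0 1")

```text
time_s: 8.25
ee_pos: [0.67, -0.0364, 0.2158]
tool_rot: [[-0.001, -0.565, 0.825], [0.0, 0.825, 0.565], [-1.0, 0.001, -0.0]]
force: [-0.3, -0.2, 0.7]
grip_width: 0.0881
```

Call:
arm_command(series="-0.03 0 0 -0.9 1; 0 0 0 -0.9 1; 0 0 0 -0.9 1; 0 0 0 -0.9 1; 0 0 0 -0.9 1")

```text
time_s: 8.75
ee_pos: [0.6702, -0.0364, 0.232]
tool_rot: [[-0.001, -0.958, 0.286], [0.0, 0.286, 0.958], [-1.0, 0.001, 0.0]]
force: [0.8, 0.7, -0.3]
grip_width: 0.0879
```

```bash
python3 -c "
from h import *
togo(.510,.106,.22,73.6)
c=cam('scene');u,v=proj(c,[.67,-.036,.08])[0].astype(int)
cv2.imwrite('pics/k2.png',cv2.resize(c['img'][v-70:v+50,u-80:u+80],None,fx=4,fy=4))"
```

```text
t 8.75 p [ 0.6702 -0.0364  0.232 ] zyaw 73.4 w 0.0879 F [ 0.8  0.7 -0.3] M [-0.02  0.02 -0.01] q6 -1.51
frac [0.0203 0.3237 0.1513] rows 4.294449806406881 spin -0.021990970212463424
```

View pics/k2.png

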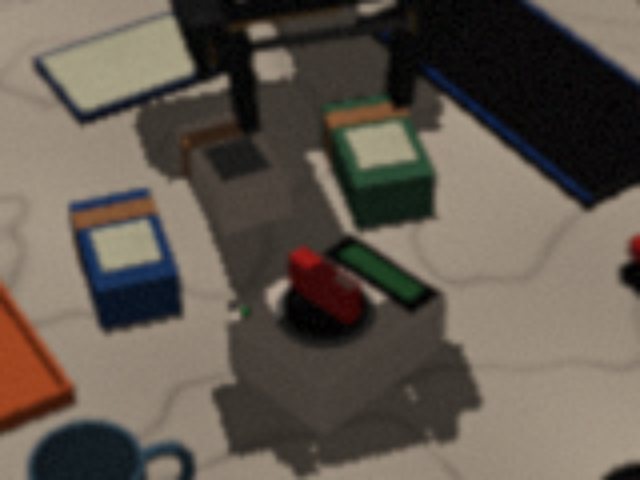

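The knob has sprung back to rest: the bar is at (328,285), along the console. Now I'll grip the green box by its near end.

```bash
python3 -c "
from h import *
togo(.473,.117,.10,73.6)"
```

```text
t 8.8 p [ 0.6702 -0.0364  0.232 ] zyaw 73.8 w 0.0880 F [0.4 0.3 0.4] M [-0.    0.01  0.05] q6 -1.52
frac [0.2203 0.3869 0.1538] rows 5.6519738429695705 spin 0.021951460876782344
```

Call:
arm_command(series="0 0.07 0.028 0 1; 0 0.07 0.028 0 1; 0 0.07 0.028 0 1; 0 0.07 0.028 0 1; 0 0.07 0.028 0 1")

```text
time_s: 9.3
ee_pos: [0.4921, 0.1059, 0.2322]
tool_rot: [[-0.0, -0.956, 0.294], [0.0, 0.294, 0.956], [-1.0, 0.0, 0.0]]
force: [0.1, 0.6, -0.0]
grip_width: 0.0882
```

Call:
arm_command(series="0 0.037 0.014 0 1; 0.075 0 0 0 1; 0.075 0 0 0 1; 0 0 0 0 1; 0 0 0 0 1")

```text
time_s: 9.8
ee_pos: [0.4755, 0.1193, 0.143]
tool_rot: [[-0.0, -0.956, 0.292], [0.0, 0.292, 0.956], [-1.0, 0.0, -0.0]]
force: [0.6, -0.2, 0.0]
grip_width: 0.0883
```

```bash
python3 -c "
from h import *
togo(.473,.117,.005,73.6)"
```

```text
t 9.8 p [0.4755 0.1193 0.143 ] zyaw 73.0 w 0.0883 F [ 0.6 -0.2  0. ] M [ 0.06 -0.02  0.05] q6 -1.27
frac [ 0.23    0.0028 -0.0049] rows 2.761373791349869 spin -0.06964126584665381
```

Call:
arm_command(series="0 0.003 -0.005 -0.06 1; 0.08 0 0 0 1; 0.08 0 0 0 1; 0.07 0 0 0 1; 0 0 0 0 1")

```text
time_s: 10.3
ee_pos: [0.4736, 0.1166, 0.0032]
tool_rot: [[0.001, -0.959, 0.283], [0.0, 0.283, 0.959], [-1.0, -0.001, 0.0]]
force: [-0.1, -0.9, 1.7]
grip_width: 0.0882
```

Call:
arm_command(series="0 0 0 0 0.5; 0 0 0 0 0.5; 0 0 0 0 0.5; 0 0 0 0 0.5; 0 0 0 0 0.5", squeeze=6)

```text
time_s: 10.8
ee_pos: [0.4733, 0.1169, 0.0053]
tool_rot: [[0.002, -0.959, 0.282], [-0.0, 0.282, 0.959], [-1.0, -0.002, 0.001]]
force: [0.3, -0.1, 7.2]
grip_width: 0.0659
```

```bash
python3 -c "
from h import *
togo(.473,.117,.005,73.6)"
```

```text
t 10.8 p [0.4733 0.1169 0.0053] zyaw 73.6 w 0.0659 F [ 0.3 -0.1  7.2] M [ 0.04  0.11 -0.01] q6 -1.29
frac [0.0005 0.0005 0.    ] rows 0.007670969505647274 spin -0.00015073953657044294
```

Call:
arm_command(series="-0.03 0 0 0 0.5; -0.04 0 0 0 0.5; -0.04 0 0 0 0.5; -0.05 0 0 0 0.5; -0.05 0 0 0 0.5")

```text
time_s: 11.3
ee_pos: [0.4721, 0.1169, 0.1315]
tool_rot: [[-0.001, -0.959, 0.282], [0.0, 0.282, 0.959], [-1.0, 0.001, -0.0]]
force: [0.6, -0.6, -1.3]
grip_width: 0.0659
```

```bash
python3 -c "
from h import *
togo(.473,.117,.15,73.6)
c=cam('scene','k3a');u,v=proj(c,[.47,.117,.1])[0].astype(int)
cv2.imwrite('pics/k3.png',cv2.resize(c['img'][v-60:v+60,u-80:u+80],None,fx=4,fy=4))"
```

```text
t 11.3 p [0.4721 0.1169 0.1315] zyaw 73.6 w 0.0659 F [ 0.6 -0.6 -1.3] M [-0.    0.05 -0.01] q6 -1.29
frac [-0.0309 -0.0014  0.0006] rows 0.37080778004110393 spin -0.0006450317285226927
```

View pics/k3.png

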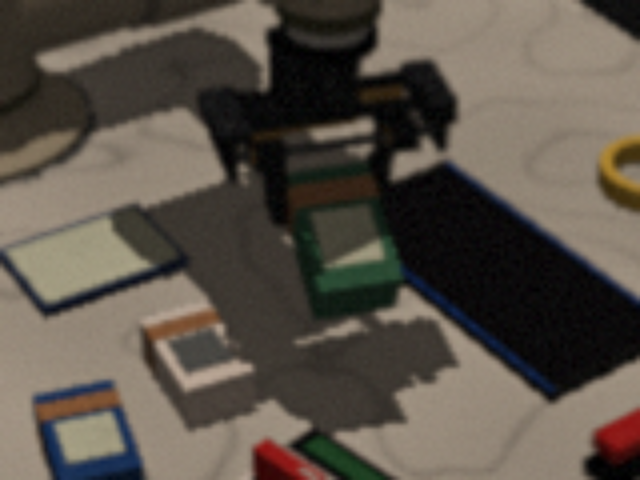

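The box is still tilted only partway; the grip holds too stiffly. Lower it a bit and ease the squeeze so it swings down.

Call:
arm_command(series="0.02 0 0 0 0.5; 0 0 0 0 0.5; 0 0 0 0 0.5; 0 0 0 0 0.5; 0 0 0 0 0.5", squeeze=3.5)

```text
time_s: 11.85
ee_pos: [0.4726, 0.117, 0.1182]
tool_rot: [[0.0, -0.959, 0.282], [0.0, 0.282, 0.959], [-1.0, -0.0, 0.0]]
force: [0.1, -0.7, -2.2]
grip_width: 0.0659
```

```bash
cat >> h.py <<'E'
GR=((50,60,30),(90,255,200)); BL=((98,90,30),(120,255,200))
def crop(n,P,name,s=4,h=60,w=80):
    c=cam(n);u,v=proj(c,P)[0].astype(int)
    cv2.imwrite(f'pics/{name}.png',cv2.resize(c['img'][v-h:v+h,u-w:u+w],None,fx=s,fy=s)); return c
def low(c,P,col):
    "image extents of a colour blob near P"
    u,v=proj(c,P)[0].astype(int); k=cv2.inRange(hsv(c),*map(np.array,col)); z=np.zeros_like(k); z[v-45:v+45,u-40:u+40]=k[v-45:v+45,u-40:u+40]
    n=max(cv2.findContours(z,0,2)[0],key=cv2.contourArea); x,y,w,h=cv2.boundingRect(n); return [x,y,w,h]
E
python3 -c "
from h import *
togo(.473,.117,.15,73.6)
c=cam('scene');print(low(c,[.49,.117,.1],GR))
c['img']=cv2.imread('pics/k3a.png');print(low(c,[.49,.117,.1],GR))
print(proj(c,[[.47,.117,.14],[.47,.117,.05]]))"
```

```text
t 11.85 p [0.4726 0.117  0.1182] zyaw 73.6 w 0.0659 F [ 0.1 -0.7 -2.2] M [ 0.    0.01 -0.01] q6 -1.29
frac [-0.053  -0.0006  0.0002] rows 0.635661158706771 spin -4.427585698541653e-05
[258, 147, 22, 12]
[260, 151, 27, 24]
[[266.753  149.349 ]
 [266.6293 172.1323]]
```

```bash
python3 -c "
from h import *
crop('scene',[.47,.117,.1],'k4')"
```

```text
(no output)
```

View pics/k4.png

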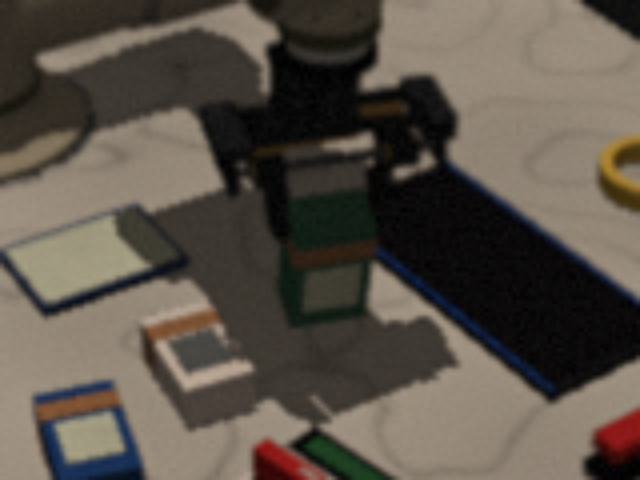

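The green box hangs upright now. Tighten the grip, then carry it to the far slot on the plate.

Call:
arm_command(series="0 0 0 0 0.5; 0 0 0 0 0.5; -0.06 0 0 0 0.5; -0.06 0 0 0 0.5; -0.06 0 0 0 0.5", squeeze=20)

```text
time_s: 12.45
ee_pos: [0.4723, 0.1169, 0.2275]
tool_rot: [[-0.001, -0.959, 0.282], [-0.0, 0.282, 0.959], [-1.0, 0.001, -0.0]]
force: [1.2, 0.3, -1.6]
grip_width: 0.0656
```

Call:
arm_command(series="0 0 0 -0.6 0.5; 0 0 0 -0.6 0.5; 0 0 0 -0.6 0.5; 0 0 0 -0.57 0.5; 0 0 0 0 0.5")

```text
time_s: 12.95
ee_pos: [0.4725, 0.1169, 0.2261]
tool_rot: [[-0.0, -0.998, -0.07], [-0.0, -0.07, 0.998], [-1.0, 0.0, -0.0]]
force: [-0.4, 0.1, -2.1]
grip_width: 0.0656
```

```bash
python3 -c "
from h import *
togo(.557,.297,.22,94)"
```

```text
t 12.95 p [0.4725 0.1169 0.2261] zyaw 94.0 w 0.0656 F [-0.4  0.1 -2.1] M [ 0.   -0.03 -0.  ] q6 -1.64
frac [ 0.0102 -0.1615  0.2896] rows 3.980767927520389 spin 0.0006026641595998692
```

Call:
arm_command(series="0 -0.03 0.05 0 0.5; 0 -0.04 0.07 0 0.5; 0 -0.04 0.07 0 0.5; 0 -0.03 0.06 0 0.5; 0 -0.02 0.04 0 0.5")

```text
time_s: 13.45
ee_pos: [0.5567, 0.2996, 0.2255]
tool_rot: [[-0.0, -0.998, -0.068], [0.0, -0.068, 0.998], [-1.0, 0.0, 0.0]]
force: [0.4, -0.7, -1.9]
grip_width: 0.0657
```

Call:
arm_command(series="0 0 0 0 0.5; 0.05 0 0 0 0.5; 0.07 0 0 0 0.5; 0.05 0 0 0 0.5; 0 0 0 0 0.5")

```text
time_s: 13.95
ee_pos: [0.5542, 0.2957, 0.1202]
tool_rot: [[-0.008, -0.998, -0.067], [-0.003, -0.067, 0.998], [-1.0, 0.008, -0.002]]
force: [-0.9, -0.4, -1.5]
grip_width: 0.0657
```

```bash
python3 -c "
from h import *
togo(.557,.297,.086,94)"
```

```text
t 13.95 p [0.5542 0.2957 0.1202] zyaw 93.8 w 0.0657 F [-0.9 -0.4 -1.5] M [ 0.05 -0.02  0.05] q6 -1.34
frac [ 0.057  -0.0052  0.002 ] rows 0.6876717937933791 spin -0.01876340660041738
```

Call:
arm_command(series="0.03 -0.003 0 0 0.5; 0.02 0 0 0 0.5; 0 0 0 0 0.5; 0 0 0 0 0.5; 0 0 0 0 0.5")

```text
time_s: 14.45
ee_pos: [0.5595, 0.2972, 0.0967]
tool_rot: [[0.005, -0.998, -0.068], [0.001, -0.068, 0.998], [-1.0, -0.005, 0.001]]
force: [1.0, -0.2, 7.4]
grip_width: 0.0658
```

Call:
arm_command(series="0.005 0 0 0 0.5; 0 0 0 0 0.5; 0.003 0 0 0 0.5; 0 0 0 0 0.5; 0 0 0 0 0.5")

```text
time_s: 14.95
ee_pos: [0.5613, 0.2974, 0.0957]
tool_rot: [[0.012, -0.998, -0.068], [0.002, -0.068, 0.998], [-1.0, -0.012, 0.002]]
force: [-0.8, -2.6, 27.5]
grip_width: 0.0656
```

Contact came 13 mm higher than expected, so relieve the pressure and look.

Call:
arm_command(series="-0.005 0 0 0 0.5; -0.003 0 0 0 0.5; 0 0 0 0 0.5; 0 0 0 0 0.5; 0 0 0 0 0.5")

```text
time_s: 15.45
ee_pos: [0.559, 0.2973, 0.0959]
tool_rot: [[0.003, -0.998, -0.069], [0.001, -0.069, 0.998], [-1.0, -0.003, 0.0]]
force: [0.8, -1.1, 11.3]
grip_width: 0.0658
```

```bash
python3 -c "
from h import *
crop('scene',[.557,.297,.08],'k5',s=6,h=45,w=60)
togo(.557,.297,.086,94)"
```

```text
t 15.5 p [0.559  0.2973 0.0959] zyaw 93.9 w 0.0661 F [ 1.7 -0.8 11.1] M [-0.12 -0.23 -0.05] q6 -1.34
frac [ 0.0165  0.0035 -0.0003] rows 0.2024310161672936 spin -0.006804142295070911
```

View pics/k5.png

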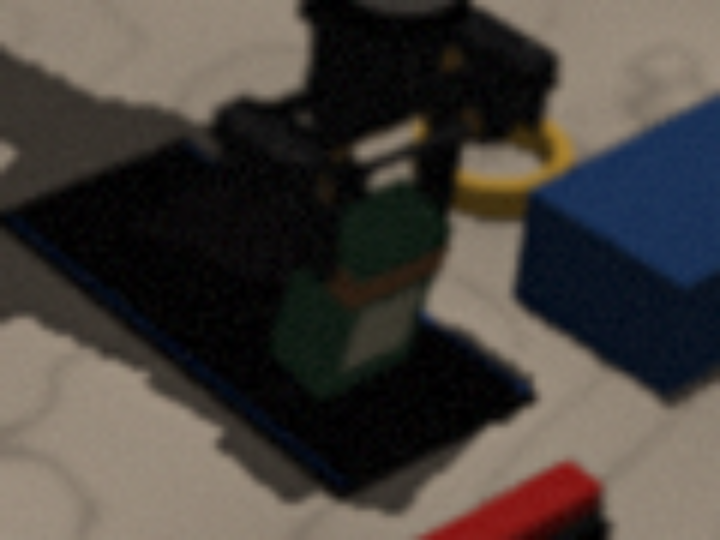

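```bash
python3 -c "
from h import *
c=cam('scene');u,v=proj(c,[.557,.297,.08])[0].astype(int)
def P(dx,y,z):
    a=np.radians(3.9);d=np.array([np.cos(a),np.sin(a)]);e=np.array([-d[1],d[0]]);return np.r_[np.array([.559,.297])+d*dx+e*y,z]
for z in(.008,.118):
  for s in(1,-1):
    for t in(1,-1):
      q=proj(c,P(s*.0225,t*.033,z))[0]; print(z,s,t,((q-[u-60,v-45])*6).round())
"
```

```text
0.008 1 1 [425. 377.]
0.008 1 -1 [336. 419.]
0.008 -1 1 [372. 337.]
0.008 -1 -1 [283. 378.]
0.118 1 1 [445. 215.]
0.118 1 -1 [353. 257.]
0.118 -1 1 [389. 177.]
0.118 -1 -1 [298. 216.]
```

The box leans about 10° (bottom toward the robot) on its front bottom edge, and gravity will right it. Loosen gradually.

Call:
arm_command(series="0 0 0 0 0.5; 0 0 0 0 0.5; 0 0 0 0 0.5; 0.004 0 0 0 0.5; 0 0 0 0 0.5", squeeze=3)

```text
time_s: 16.05
ee_pos: [0.5579, 0.2971, 0.0915]
tool_rot: [[-0.001, -0.998, -0.069], [-0.0, -0.069, 0.998], [-1.0, 0.001, -0.0]]
force: [0.3, -1.1, 3.0]
grip_width: 0.0658
```

```bash
python3 -c "
from h import *
crop('scene',[.557,.297,.08],'k6',s=6,h=45,w=60)
togo(.557,.297,.086,94)"
```

```text
t 16.1 p [0.5579 0.2971 0.0915] zyaw 94.0 w 0.0661 F [ 0.4 -1.5  2.8] M [-0.33 -0.05 -0.04] q6 -1.34
frac [ 0.0091  0.0016 -0.0001] rows 0.1112098072429964 spin -0.004425122763212415
```

View pics/k6.png

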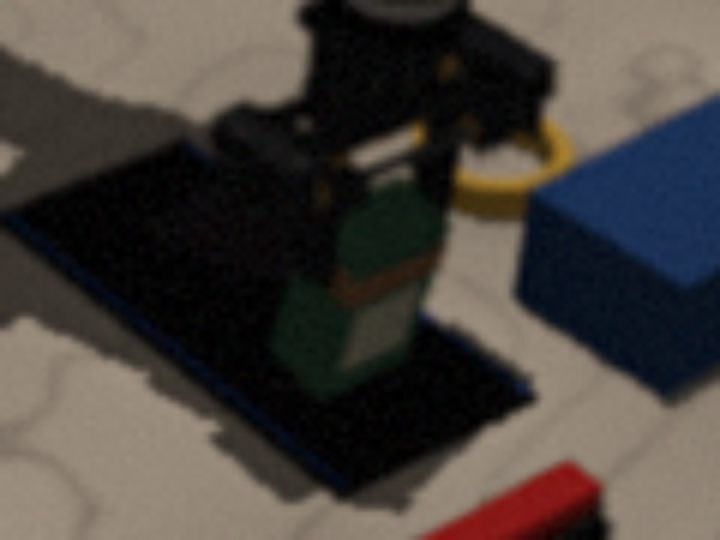

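Call:
arm_command(series="0 0 0 0 0.8; 0 0 0 0 0.8; 0 0 0 0 0.9; 0 0 0 0 1; 0 0 0 0 1")

```text
time_s: 16.6
ee_pos: [0.5581, 0.2973, 0.0917]
tool_rot: [[-0.0, -0.998, -0.069], [0.0, -0.069, 0.998], [-1.0, 0.0, 0.0]]
force: [0.1, -0.4, -0.4]
grip_width: 0.0881
```

Call:
arm_command(series="0 0 0 0 1; -0.03 0 0 0 1; -0.08 0 0 0 1; -0.08 0 0 0 1; -0.05 0 0 0 1")

```text
time_s: 17.1
ee_pos: [0.5585, 0.2975, 0.2397]
tool_rot: [[0.004, -0.998, -0.069], [0.001, -0.069, 0.998], [-1.0, -0.004, 0.001]]
force: [0.2, -0.2, -0.4]
grip_width: 0.0882
```

```bash
python3 -c "
from h import *
crop('scene',[.557,.297,.08],'k7',s=6,h=45,w=60)
togo(.501,-.156,.20,76.6)"
```

```text
t 17.15 p [0.5595 0.2978 0.2439] zyaw 94.0 w 0.0879 F [-0.2 -0.2  2.3] M [0.03 0.02 0.02] q6 -1.34
frac [ 0.0696  0.1505 -0.7479] rows 9.19300822928241 spin 2.021449534153816
```

View pics/k7.png

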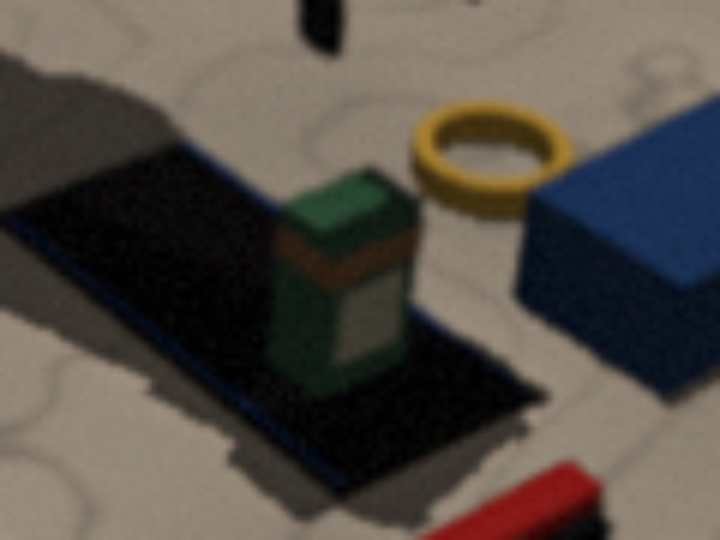

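Green stands upright on the plate, with its base at about (335,370) in the crop. Next is white.

Call:
arm_command(series="0 0 0 0.7 1; 0 0 0 0.7 1; 0 0.021 -0.073 0 1; 0 0.021 -0.073 0 1; 0 0.021 -0.073 0 1", squeeze=4)

```text
time_s: 17.65
ee_pos: [0.5012, 0.1713, 0.2353]
tool_rot: [[-0.0, -0.99, 0.14], [-0.0, 0.14, 0.99], [-1.0, 0.0, -0.0]]
force: [1.1, -0.2, -0.3]
grip_width: 0.0878
```

Call:
arm_command(series="0 0.021 -0.073 0 1; 0 0.021 -0.073 0 1; 0 0.021 -0.073 0 1; 0 0.021 -0.073 0 1; 0.07 0 0 0 1")

```text
time_s: 18.15
ee_pos: [0.4286, 0.002, 0.1967]
tool_rot: [[0.009, -0.989, 0.145], [-0.004, 0.145, 0.989], [-1.0, -0.01, -0.002]]
force: [1.8, 0.6, -0.7]
grip_width: 0.0882
```

Call:
arm_command(series="0.07 0 0 0 1; 0.07 0 0 0 1; 0 0 0 0 1; 0 0 0 0 1; 0 0 0 0 1")

```text
time_s: 18.65
ee_pos: [0.4288, 0.0059, 0.1116]
tool_rot: [[0.003, -0.99, 0.14], [-0.001, 0.14, 0.99], [-1.0, -0.003, -0.0]]
force: [0.2, 0.1, 0.1]
grip_width: 0.0884
```

```bash
python3 -c "
from h import *
togo(.428,.006,.006,82)"
```

```text
t 18.65 p [0.4288 0.0059 0.1116] zyaw 82.0 w 0.0884 F [0.2 0.1 0.1] M [ 0.04 -0.03 -0.01] q6 -1.69
frac [0.1759 0.002  0.    ] rows 2.1114166098819593 spin -0.005782823316013799
```

Call:
arm_command(series="0.07 0.002 0 0 1; 0.07 0 0 0 1; 0.037 0 0 0 1; 0 0 0 0 1; 0 0 0 0 0.5")

```text
time_s: 19.15
ee_pos: [0.4276, 0.0061, 0.005]
tool_rot: [[0.002, -0.99, 0.14], [-0.001, 0.14, 0.99], [-1.0, -0.002, -0.0]]
force: [-0.6, -0.0, -0.2]
grip_width: 0.0824
```

Call:
arm_command(series="0 0 0 0 0.5; 0 0 0 0 0.5; 0 0 0 0 0.5; 0 0 0 0 0.5; 0 0 0 0 0.5")

```text
time_s: 19.65
ee_pos: [0.4271, 0.0061, 0.0043]
tool_rot: [[0.002, -0.99, 0.14], [-0.001, 0.14, 0.99], [-1.0, -0.002, -0.0]]
force: [0.2, -1.0, 5.7]
grip_width: 0.0606
```

Call:
arm_command(series="-0.02 0 0 0 0.5; -0.03 0 0 0 0.5; -0.03 0 0 0 0.5; -0.03 0 0 0 0.5; -0.03 0 0 0 0.5")

```text
time_s: 20.15
ee_pos: [0.4263, 0.0064, 0.0884]
tool_rot: [[-0.0, -0.99, 0.14], [0.0, 0.14, 0.99], [-1.0, 0.0, 0.0]]
force: [0.6, -0.8, -3.5]
grip_width: 0.0604
```

Call:
arm_command(series="-0.02 0 0 0 0.5; 0 0 0 0 0.5; 0 0 0 0 0.5; 0 0 0 0 0.5; 0 0 0 0 0.5")

```text
time_s: 20.65
ee_pos: [0.4263, 0.0063, 0.0989]
tool_rot: [[-0.001, -0.99, 0.14], [0.0, 0.14, 0.99], [-1.0, 0.001, 0.0]]
force: [0.6, 0.3, -3.3]
grip_width: 0.0603
```

```bash
python3 -c "
from h import *
togo(.428,.006,.006,82)"
```

```text
t 20.65 p [0.4263 0.0063 0.0989] zyaw 81.9 w 0.0603 F [ 0.6  0.3 -3.3] M [ 0.02 -0.08 -0.04] q6 -1.69
frac [ 0.1549 -0.0032 -0.0001] rows 1.8590218543319827 spin -0.008443281125638373
```

Call:
arm_command(series="0 0 0 0 0.5; 0 0 0 0 0.5; 0 0 0 0 0.5; 0 0 0 0 0.5; 0 0 0 0 0.5", squeeze=3.5)

```text
time_s: 21.15
ee_pos: [0.4266, 0.0063, 0.0995]
tool_rot: [[0.0, -0.99, 0.14], [0.0, 0.14, 0.99], [-1.0, -0.0, 0.0]]
force: [-0.7, -0.7, -2.4]
grip_width: 0.0602
```

```bash
python3 -c "
from h import *
M=[]
for i in range(4): crop('scene',[.427,.006,.08],'k8',s=6,h=45,w=60);M.append(np.r_[r.get_obs()['moment'],r.get_obs()['force']])
print(np.mean(M,0))"
```

```text
[ 0.0148 -0.0108 -0.0029 -0.3199 -0.0255 -3.0552]
```

View pics/k8.png

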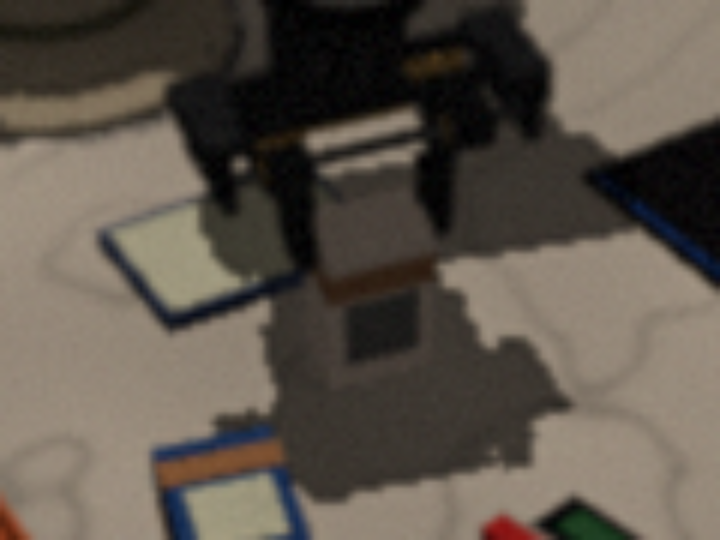

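White hangs nearly upright, with its bottom tilted slightly toward the robot. Tighten and carry.

Call:
arm_command(series="0 0 0 0 0.5; 0 0 0 0 0.5; -0.06 0 0 0 0.5; -0.06 0 0 0 0.5; -0.06 0 0 0 0.5", squeeze=20)

```text
time_s: 21.85
ee_pos: [0.4262, 0.0064, 0.2088]
tool_rot: [[-0.001, -0.99, 0.14], [0.0, 0.14, 0.99], [-1.0, 0.001, 0.0]]
force: [0.1, 0.4, -3.3]
grip_width: 0.0599
```

Call:
arm_command(series="0 0 0 -0.7 0.5; 0 0 0 -0.7 0.5; 0 -0.01 0.06 0 0.5; 0 -0.012 0.068 0 0.5; 0 -0.012 0.068 0 0.5")

```text
time_s: 22.35
ee_pos: [0.4387, 0.1262, 0.2076]
tool_rot: [[0.0, -0.998, -0.068], [0.0, -0.068, 0.998], [-1.0, -0.0, 0.0]]
force: [0.5, 0.1, -2.6]
grip_width: 0.0603
```

Call:
arm_command(series="0 -0.012 0.068 0 0.5; 0 -0.012 0.068 0 0.5; 0 -0.012 0.068 0 0.5; 0 -0.01 0.06 0 0.5; 0 0 0 0 0.5")

```text
time_s: 22.85
ee_pos: [0.455, 0.2883, 0.207]
tool_rot: [[-0.0, -0.997, -0.073], [0.001, -0.073, 0.997], [-1.0, 0.0, 0.001]]
force: [-1.0, -0.6, -3.4]
grip_width: 0.0601
```

```bash
python3 -c "
from h import *
togo(.455,.290,.09,94)"
```

```text
t 22.85 p [0.455  0.2883 0.207 ] zyaw 94.2 w 0.0601 F [-1.  -0.6 -3.4] M [ 0.    0.07 -0.01] q6 -1.30
frac [ 0.195  -0.0002  0.0027] rows 2.339989561672154 spin 0.022252458481662123
```

Call:
arm_command(series="0.06 0 0 0 0.5; 0.07 0 0 0 0.5; 0.06 0 0 0 0.5; 0 0 0 0 0.5; 0 0 0 0 0.5")

```text
time_s: 23.35
ee_pos: [0.4557, 0.2846, 0.0943]
tool_rot: [[-0.0, -0.998, -0.069], [-0.0, -0.069, 0.998], [-1.0, 0.0, -0.0]]
force: [-0.3, -0.7, -1.5]
grip_width: 0.0598
```

Call:
arm_command(series="0.005 0 0 0 0.5; 0 0 0 0 0.5; 0 0 0 0 0.5; 0 0 0 0 0.5; 0 0 0 0 0.5")

```text
time_s: 23.85
ee_pos: [0.4554, 0.2849, 0.0908]
tool_rot: [[0.0, -0.998, -0.069], [0.0, -0.069, 0.998], [-1.0, -0.0, 0.0]]
force: [-0.6, 0.3, -2.8]
grip_width: 0.0597
```

Step down to contact.

Call:
arm_command(series="0.005 0 0 0 0.5; 0 0 0 0 0.5; 0.003 0 0 0 0.5; 0 0 0 0 0.5; 0 0 0 0 0.5")

```text
time_s: 24.35
ee_pos: [0.456, 0.2852, 0.0874]
tool_rot: [[0.003, -0.998, -0.069], [0.001, -0.069, 0.998], [-1.0, -0.003, 0.001]]
force: [-2.4, -0.1, 13.4]
grip_width: 0.0599
```

Call:
arm_command(series="0.003 0 0 0 0.5; 0 0 0 0 0.5; 0 0 0 0 0.5; 0 0 0 0 0.5; 0 0 0 0 0.5")

```text
time_s: 24.85
ee_pos: [0.4569, 0.2855, 0.087]
tool_rot: [[0.006, -0.998, -0.069], [0.002, -0.069, 0.998], [-1.0, -0.006, 0.002]]
force: [-3.6, -2.0, 22.6]
grip_width: 0.0602
```

Call:
arm_command(series="-0.006 0 0 0 0.5; 0 0 0 0 0.5; 0 0 0 0 0.5; 0 0 0 0 0.5; 0 0 0 0 0.5", squeeze=3)

```text
time_s: 25.35
ee_pos: [0.4552, 0.2848, 0.0872]
tool_rot: [[-0.001, -0.998, -0.069], [-0.0, -0.069, 0.998], [-1.0, 0.001, -0.0]]
force: [-0.2, -0.6, -2.7]
grip_width: 0.0602
```

Call:
arm_command(series="0 0 0 0 0.8; 0 0 0 0 0.8; 0 0 0 0 0.9; 0 0 0 0 1; 0 0 0 0 1")

```text
time_s: 25.85
ee_pos: [0.4554, 0.2849, 0.0876]
tool_rot: [[0.0, -0.998, -0.069], [0.0, -0.069, 0.998], [-1.0, -0.0, 0.0]]
force: [0.3, 0.1, -0.8]
grip_width: 0.0879
```

Call:
arm_command(series="0 0 0 0 1; -0.03 0 0 0 1; -0.08 0 0 0 1; -0.08 0 0 0 1; -0.05 0 0 0 1")

```text
time_s: 26.35
ee_pos: [0.4558, 0.2851, 0.2351]
tool_rot: [[0.004, -0.998, -0.069], [0.001, -0.069, 0.998], [-1.0, -0.004, 0.001]]
force: [0.8, -0.5, 0.6]
grip_width: 0.0881
```

```bash
python3 -c "
from h import *
crop('scene',[.48,.29,.06],'k9',s=6,h=45,w=60)
c=cam('top');H=hsv(c)
g=cv2.inRange(H,(50,60,30),(90,255,200));z=np.zeros_like(g);z[150:265,170:225]=g[150:265,170:225]
print(rect(c,z,.118))
b=cv2.inRange(H,(98,80,30),(120,255,200));z=b*0;z[185:229,279:323]=b[185:229,279:323];z=cv2.morphologyEx(z,cv2.MORPH_CLOSE,np.ones((9,9)))
print('blue',rect(c,z,.042))
togo(.509-.9728*.037,-.1177+.2317*.037,.14,76.6)"
```

```text
(array([548.6, 284.1]), -88.7, array([26.2, 34.2]))
blue (array([ 509., -118.]), -14.1, array([ 60.6, 103.7]))
t 26.45 p [0.4566 0.2854 0.2358] zyaw 94.0 w 0.0882 F [ 1.   0.6 -0.5] M [ 0.06 -0.02  0.06] q6 -1.30
frac [ 0.1581  0.0196 -0.6583] rows 8.127328491122432 spin 2.0217570733997907
```

View pics/k9.png

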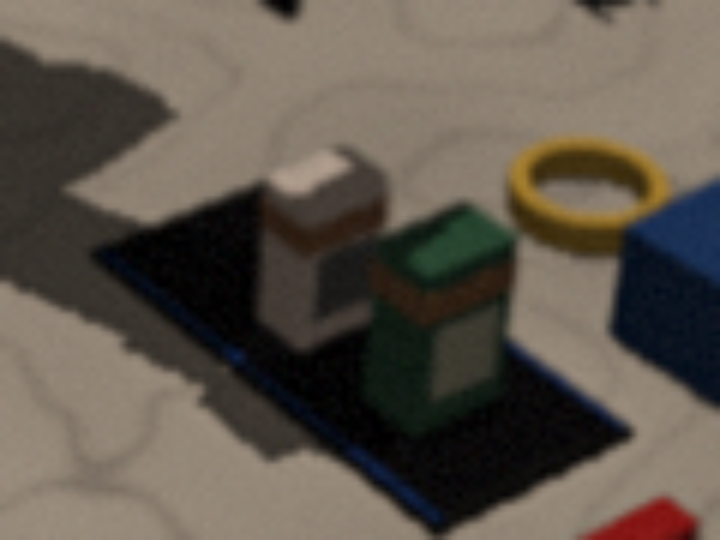

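White and green both stand upright on the plate. Now blue.

Call:
arm_command(series="0 0 0 0.7 1; 0 0 0 0.7 1; 0 0 0 0.7 1; 0 -0.023 -0.079 0 1; 0 -0.023 -0.079 0 1", squeeze=4)

```text
time_s: 26.95
ee_pos: [0.4583, 0.1857, 0.2301]
tool_rot: [[-0.002, -0.971, 0.241], [-0.0, 0.241, 0.971], [-1.0, 0.002, -0.001]]
force: [1.2, -0.1, 0.6]
grip_width: 0.0881
```

Call:
arm_command(series="0 -0.023 -0.079 0 1; 0 -0.023 -0.079 0 1; 0 -0.023 -0.079 0 1; 0 -0.023 -0.079 0 1; 0 -0.023 -0.079 0 1")

```text
time_s: 27.45
ee_pos: [0.4676, -0.0623, 0.2306]
tool_rot: [[-0.001, -0.97, 0.243], [0.001, 0.243, 0.97], [-1.0, 0.002, 0.0]]
force: [1.3, 0.5, -0.2]
grip_width: 0.0879
```

Call:
arm_command(series="0 -0.023 -0.079 0 1; 0.07 0 0 0 1; 0.07 0 0 0 1; 0.06 0 0 0 1; 0 0 0 0 1")

```text
time_s: 27.95
ee_pos: [0.4677, -0.1087, 0.1074]
tool_rot: [[-0.009, -0.97, 0.244], [0.005, 0.244, 0.97], [-1.0, 0.01, 0.002]]
force: [-0.3, -0.8, 0.7]
grip_width: 0.0881
```

Call:
arm_command(series="0 0 0 0 1; 0 0 0 0 1; 0 0 0 0 1; 0 0 0 0 1; 0 0 0 0 1")

```text
time_s: 28.45
ee_pos: [0.4704, -0.1098, 0.1122]
tool_rot: [[0.001, -0.97, 0.243], [-0.001, 0.243, 0.97], [-1.0, -0.001, -0.0]]
force: [1.3, -0.8, 0.4]
grip_width: 0.0881
```

```bash
python3 -c "
from h import *
togo(.473,-.1094,.005,76)"
```

```text
t 28.45 p [ 0.4704 -0.1098  0.1122] zyaw 75.9 w 0.0881 F [ 1.3 -0.8  0.4] M [-0.01  0.01 -0.04] q6 -1.80
frac [ 0.1787 -0.0038  0.0018] rows 2.1447474446951214 spin -0.008708911001926698
```

Call:
arm_command(series="0.07 -0.004 0.002 0 1; 0.07 0 0 0 1; 0.038 0 0 0 1; 0 0 0 0 1; 0 0 0 0 0.5")

```text
time_s: 28.95
ee_pos: [0.473, -0.1093, 0.0051]
tool_rot: [[-0.0, -0.97, 0.243], [-0.0, 0.243, 0.97], [-1.0, 0.0, -0.0]]
force: [-0.3, 0.2, 0.2]
grip_width: 0.0822
```

Call:
arm_command(series="0 0 0 0 0.5; 0 0 0 0 0.5; 0 0 0 0 0.5; 0 0 0 0 0.5; 0 0 0 0 0.5")

```text
time_s: 29.45
ee_pos: [0.4732, -0.1094, 0.0056]
tool_rot: [[0.002, -0.97, 0.243], [-0.001, 0.243, 0.97], [-1.0, -0.002, -0.0]]
force: [-1.0, 0.1, 6.4]
grip_width: 0.0642
```

Call:
arm_command(series="-0.02 0 0 0 0.5; -0.03 0 0 0 0.5; -0.03 0 0 0 0.5; -0.03 0 0 0 0.5; -0.03 0 0 0 0.5")

```text
time_s: 29.95
ee_pos: [0.4726, -0.109, 0.0896]
tool_rot: [[-0.0, -0.97, 0.243], [0.0, 0.243, 0.97], [-1.0, 0.0, 0.0]]
force: [0.7, 0.2, -2.3]
grip_width: 0.0638
```

Call:
arm_command(series="-0.02 0 0 0 0.5; -0.01 0 0 0 0.5; 0 0 0 0 0.5; 0 0 0 0 0.5; 0 0 0 0 0.5", squeeze=3.5)

```text
time_s: 30.45
ee_pos: [0.4725, -0.109, 0.1061]
tool_rot: [[-0.001, -0.97, 0.243], [0.001, 0.243, 0.97], [-1.0, 0.001, 0.0]]
force: [-0.0, -0.5, -2.1]
grip_width: 0.0639
```

Call:
arm_command(series="0 0 0 0 0.5; 0 0 0 0 0.5; 0 0 0 0 0.5; 0 0 0 0 0.5; 0 0 0 0 0.5")

```text
time_s: 30.95
ee_pos: [0.4728, -0.1092, 0.1067]
tool_rot: [[-0.0, -0.97, 0.243], [-0.0, 0.243, 0.97], [-1.0, 0.0, -0.0]]
force: [0.4, 0.0, -1.8]
grip_width: 0.0642
```

```bash
python3 -c "
from h import *
M=[]
for i in range(4): crop('scene',[.473,-.11,.08],'k10',s=6,h=45,w=60);M.append(np.r_[r.get_obs()['moment'],r.get_obs()['force']])
print(np.mean(M,0))
togo(.375,.285,.2,94)"
```

```text
[ 0.0118  0.0187  0.0132  0.4191  0.064  -2.0812]
t 31.15 p [ 0.4728 -0.1092  0.1068] zyaw 75.9 w 0.0642 F [ 0.7 -0.1 -2.7] M [ 0.05 -0.02  0.04] q6 -1.80
frac [-0.1554  0.3179  0.5976] rows 8.333884025103165 spin -2.103975730245099
```

View pics/k10.png

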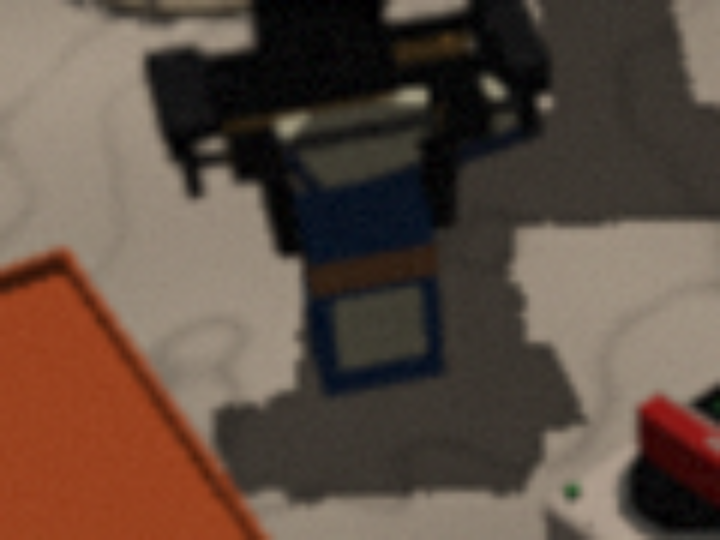

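Blue hangs upright, and in the crop's lower right the knob is at rest. Carry it to the near slot.

Call:
arm_command(series="0 0 0 0 0.5; 0 0 0 0 0.5; -0.06 0 0 0 0.5; -0.06 0 0 0 0.5; -0.06 0 0 0 0.5", squeeze=20)

```text
time_s: 31.65
ee_pos: [0.4725, -0.1091, 0.216]
tool_rot: [[-0.0, -0.97, 0.243], [0.0, 0.243, 0.97], [-1.0, 0.001, 0.0]]
force: [-0.4, -0.4, -1.4]
grip_width: 0.0636
```

Call:
arm_command(series="0 0 0 -0.7 0.5; 0 0 0 -0.7 0.5; 0 0 0 -0.7 0.5; 0 0.01 0.055 0 0.5; 0 0.014 0.075 0 0.5")

```text
time_s: 32.15
ee_pos: [0.4531, -0.0326, 0.2145]
tool_rot: [[0.0, -0.998, -0.066], [-0.0, -0.066, 0.998], [-1.0, -0.0, -0.0]]
force: [1.7, 1.1, -2.9]
grip_width: 0.0638
```

Call:
arm_command(series="0 0.013 0.075 0 0.5; 0 0.013 0.075 0 0.5; 0 0.013 0.075 0 0.5; 0 0.013 0.075 0 0.5; 0 0.013 0.075 0 0.5")

```text
time_s: 32.65
ee_pos: [0.3977, 0.1911, 0.2149]
tool_rot: [[0.0, -0.998, -0.069], [0.0, -0.069, 0.998], [-1.0, -0.0, 0.0]]
force: [0.5, -0.2, -2.8]
grip_width: 0.0637
```

Call:
arm_command(series="0 0.013 0.075 0 0.5; 0 0.013 0.075 0 0.5; 0 0 0 0 0.5; 0 0 0 0 0.5; 0 0 0 0 0.5")

```text
time_s: 33.15
ee_pos: [0.377, 0.2774, 0.2147]
tool_rot: [[-0.0, -0.998, -0.068], [-0.0, -0.068, 0.998], [-1.0, 0.0, -0.0]]
force: [-0.6, 0.4, -2.4]
grip_width: 0.064
```

```bash
python3 -c "
from h import *
togo(.372,.285,.1,94)"
```

```text
t 33.15 p [0.377  0.2774 0.2147] zyaw 93.9 w 0.0640 F [-0.6  0.4 -2.4] M [ 0.08  0.03 -0.01] q6 -1.26
frac [0.1911 0.0074 0.0133] rows 2.3010260172113925 spin -0.009632712947526462
```

Call:
arm_command(series="0.06 0.007 0.013 0 0.5; 0.07 0 0 0 0.5; 0.06 0 0 0 0.5; 0 0 0 0 0.5; 0 0 0 0 0.5")

```text
time_s: 33.65
ee_pos: [0.3729, 0.285, 0.1016]
tool_rot: [[0.0, -0.998, -0.067], [-0.0, -0.067, 0.998], [-1.0, -0.0, -0.0]]
force: [0.5, 0.9, -2.3]
grip_width: 0.0638
```

Call:
arm_command(series="0.007 0 0 0 0.5; 0 0 0 0 0.5; 0.005 0 0 0 0.5; 0 0 0 0 0.5; 0 0 0 0 0.5")

```text
time_s: 34.15
ee_pos: [0.3725, 0.2859, 0.0946]
tool_rot: [[0.002, -0.998, -0.069], [0.001, -0.069, 0.998], [-1.0, -0.002, 0.001]]
force: [-1.5, -0.2, 5.7]
grip_width: 0.0637
```

Contact. Release and rise.

Call:
arm_command(series="0 0 0 0 0.5; 0 0 0 0 0.5; 0 0 0 0 0.5; 0 0 0 0 0.5; 0 0 0 0 0.5", squeeze=3)

```text
time_s: 34.65
ee_pos: [0.3721, 0.2857, 0.0936]
tool_rot: [[0.0, -0.998, -0.069], [0.0, -0.069, 0.998], [-1.0, -0.0, 0.0]]
force: [-1.5, 2.0, 4.5]
grip_width: 0.0639
```

Call:
arm_command(series="0 0 0 0 0.8; 0 0 0 0 0.8; 0 0 0 0 0.9; 0 0 0 0 1; 0 0 0 0 1")

```text
time_s: 35.15
ee_pos: [0.3721, 0.2856, 0.0935]
tool_rot: [[-0.0, -0.998, -0.069], [-0.0, -0.069, 0.998], [-1.0, 0.0, -0.0]]
force: [-0.6, -0.2, -0.7]
grip_width: 0.0882
```

Call:
arm_command(series="0 0 0 0 1; -0.03 0 0 0 1; -0.08 0 0 0 1; -0.08 0 0 0 1; -0.06 0 0 0 1")

```text
time_s: 35.65
ee_pos: [0.3721, 0.2857, 0.2464]
tool_rot: [[0.002, -0.998, -0.069], [0.001, -0.069, 0.998], [-1.0, -0.002, 0.001]]
force: [1.2, 0.2, -1.1]
grip_width: 0.0882
```

Call:
arm_command(series="0 0 -0.08 0 1; 0 0 -0.08 0 1; 0 0 -0.08 0 1; 0 0 -0.08 0 1; 0 0 0 0 1")

```text
time_s: 36.15
ee_pos: [0.3859, 0.0897, 0.2436]
tool_rot: [[0.0, -0.998, -0.062], [-0.001, -0.062, 0.998], [-1.0, -0.0, -0.001]]
force: [0.1, 0.4, -0.1]
grip_width: 0.0882
```

```bash
python3 -c "
from h import *
c=cam('top'); H=hsv(c)
r1=cv2.inRange(H,(0,150,60),(8,255,255))|cv2.inRange(H,(172,150,60),(180,255,255));z=r1*0;z[145:190,250:310]=r1[145:190,250:310]
print('knob',rect(c,z,.097)); 
a=crop('scene',[.45,.29,.06],'k11',s=6,h=45,w=60)
K=cv2.imread('pics/k11.png'); T=cv2.resize(c['img'][135:265,165:325],None,fx=4,fy=4); cv2.imwrite('pics/k11.png',np.vstack([cv2.resize(K,(480,360)),cv2.resize(T,(480,240))])[:600])
k=rect(c,z,.097)[0]/1000; togo(k[0],k[1],.2,90+rect(c,z,.097)[1])"
```

```text
knob (array([668.6, -37.5]), 13.3, array([55.8, 17.1]))
t 36.25 p [0.3854 0.0933 0.2436] zyaw 93.8 w 0.0884 F [-0.3  0.3 -0.6] M [ 0.02  0.   -0.05] q6 -1.70
frac [ 0.0727 -0.4565 -0.2488] rows 6.2995168666178465 spin -1.1060709293775968
```

View pics/k11.png

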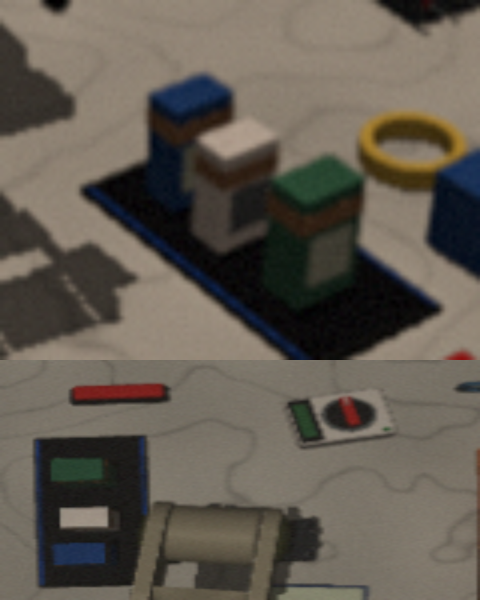

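All three boxes stand on the plate, and the console is at rest but turned about 4°. Now the second twist.

Call:
arm_command(series="0 0 0 -0.55 1; 0 0 0 -0.55 1; 0 -0.058 -0.046 0 1; 0 -0.058 -0.046 0 1; 0 -0.058 -0.046 0 1", squeeze=3)

```text
time_s: 36.75
ee_pos: [0.5074, 0.0391, 0.2436]
tool_rot: [[0.0, -0.972, -0.235], [0.0, -0.235, 0.972], [-1.0, -0.0, 0.0]]
force: [-0.1, -0.2, 0.6]
grip_width: 0.0881
```

Call:
arm_command(series="0 -0.058 -0.046 0 1; 0 -0.058 -0.046 0 1; 0 -0.058 -0.046 0 1; 0 -0.058 -0.046 0 1; 0 0 0 0 1")

```text
time_s: 37.25
ee_pos: [0.6704, -0.0373, 0.2405]
tool_rot: [[-0.002, -0.973, -0.233], [0.0, -0.233, 0.973], [-1.0, 0.002, 0.001]]
force: [-0.1, -0.2, -0.3]
grip_width: 0.0877
```

Call:
arm_command(series="0.06 0 0 0 1; 0.06 0 0 0 1; 0.04 0 0 0 1; 0 0 0 0 1; 0 0 0 0 1")

```text
time_s: 37.75
ee_pos: [0.6673, -0.0357, 0.1485]
tool_rot: [[0.001, -0.972, -0.234], [-0.0, -0.234, 0.972], [-1.0, -0.001, -0.0]]
force: [0.4, -0.0, -0.7]
grip_width: 0.088
```

```bash
python3 -c "
from h import *
togo(.669,-.0385,.070,103.3)"
```

```text
t 37.75 p [ 0.6673 -0.0357  0.1485] zyaw 103.5 w 0.0880 F [ 0.4 -0.  -0.7] M [ 0.03  0.01 -0.  ] q6 -2.04
frac [ 0.1308 -0.0017 -0.0051] rows 1.5714951193856967 spin 0.026397053592830684
```

Call:
arm_command(series="0.05 -0.002 -0.005 0 1; 0.05 0 0 0 1; 0.03 0 0 0 1; 0 0 0 0 0.6; 0 0 0 0 0.3")

```text
time_s: 38.25
ee_pos: [0.6699, -0.0397, 0.0717]
tool_rot: [[0.003, -0.973, -0.233], [-0.001, -0.233, 0.973], [-1.0, -0.003, -0.001]]
force: [0.6, 0.3, -0.3]
grip_width: 0.074
```

Call:
arm_command(series="0 0 0 0 0.1; 0 0 0 0 0.1; 0 0 0 0 0.1; 0 0 0 0 0.1; 0 0 0 0 0.1")

```text
time_s: 38.75
ee_pos: [0.669, -0.04, 0.0697]
tool_rot: [[0.0, -0.973, -0.232], [-0.0, -0.232, 0.973], [-1.0, -0.0, -0.0]]
force: [-1.0, 0.1, 0.4]
grip_width: 0.0343
```

Call:
arm_command(series="0 0 0 0 0.1; 0 0 0 0 0.1; 0 0 0 0 0.1; 0 0 0 0 0.1; 0 0 0 0 0.1")

```text
time_s: 39.25
ee_pos: [0.6687, -0.0389, 0.0695]
tool_rot: [[-0.001, -0.973, -0.233], [0.002, -0.233, 0.973], [-1.0, 0.0, 0.002]]
force: [-1.5, 4.4, 1.9]
grip_width: 0.0158
```

Call:
arm_command(series="0 0 0.001 0 0.1; 0 0 0 0 0.1; 0 0 0 0.5 0.1; 0 0 0 0.8 0.1; 0 0 0 0.8 0.1", squeeze=30)

```text
time_s: 39.75
ee_pos: [0.6686, -0.0379, 0.0695]
tool_rot: [[-0.001, -0.996, 0.085], [0.003, 0.085, 0.996], [-1.0, 0.001, 0.002]]
force: [-1.5, 10.5, 0.7]
grip_width: 0.0156
```

Call:
arm_command(series="0 0 0 0.8 0.1; 0 0 0 0.8 0.1; 0 0 0 0.8 0.1; 0 0 0 0.8 0.1; 0 0 0 0.8 0.1")

```text
time_s: 40.25
ee_pos: [0.6693, -0.0384, 0.0695]
tool_rot: [[0.001, -0.774, 0.633], [0.001, 0.633, 0.774], [-1.0, -0.0, 0.002]]
force: [2.7, 6.1, -1.1]
grip_width: 0.0156
```

Call:
arm_command(series="0 0 0 0.8 0.1; 0 0 0 0.8 0.1; 0 0 0 0.3 0.1; 0 0 0 0 0.1; 0 0 0 0 0.1")

```text
time_s: 40.75
ee_pos: [0.6695, -0.0389, 0.0695]
tool_rot: [[0.002, -0.569, 0.822], [0.001, 0.822, 0.569], [-1.0, -0.0, 0.002]]
force: [2.3, 5.3, -1.3]
grip_width: 0.0158
```

```bash
python3 -c "
from h import *
togo(.669,-.0385,.070,103.3)"
```

```text
t 40.75 p [ 0.6695 -0.0389  0.0695] zyaw 34.7 w 0.0158 F [ 2.3  5.3 -1.3] M [ 0.73 -0.46  0.18] q6 -0.84
frac [-0.0008  0.001  -0.0003] rows 0.01628817200892551 spin -7.983846127949683
```

Turned 1.2 rad, with Mz still at spring level; nudge until it rises.

Call:
arm_command(series="0 0 0 0.2 0.1; 0 0 0 0 0.1; 0 0 0 0 0.1; 0 0 0 0 0.1; 0 0 0 0 0.1")

```text
time_s: 41.25
ee_pos: [0.6695, -0.039, 0.0695]
tool_rot: [[0.002, -0.544, 0.839], [0.001, 0.839, 0.544], [-1.0, -0.0, 0.002]]
force: [2.2, 5.0, -0.8]
grip_width: 0.016
```

```bash
python3 -c "
from h import *
togo(.669,-.0385,.070,103.3)"
```

```text
t 41.25 p [ 0.6695 -0.039   0.0695] zyaw 33.0 w 0.0160 F [ 2.2  5.  -0.8] M [ 0.71 -0.48  0.14] q6 -0.81
frac [-0.0008  0.0011 -0.0003] rows 0.01721636982687851 spin -8.183731505154205
```

Call:
arm_command(series="0 0 0 0.12 0.1; 0 0 0 0.1 0.1; 0 0 0 0 0.1; 0 0 0 0 0.1; 0 0 0 0 0.1")

```text
time_s: 41.75
ee_pos: [0.6692, -0.0394, 0.0695]
tool_rot: [[0.001, -0.516, 0.857], [-0.0, 0.857, 0.516], [-1.0, -0.0, 0.001]]
force: [4.1, 3.6, -2.4]
grip_width: 0.016
```

```bash
python3 -c "
from h import *
togo(.669,-.0385,.070,103.3)"
```

```text
t 41.75 p [ 0.6692 -0.0394  0.0695] zyaw 31.1 w 0.0160 F [ 4.1  3.6 -2.4] M [ 0.5  -0.65  0.22] q6 -0.78
frac [-0.0008  0.0015  0.0005] rows 0.020823558257332297 spin -8.404548892003023
```

Call:
arm_command(series="0 0 0 0.2 0.1; 0 0 0 0 0.1; 0 0 0 0 0.1; 0 0 0 0 0.1; 0 0 0 0 0.1")

```text
time_s: 42.25
ee_pos: [0.6688, -0.0396, 0.0695]
tool_rot: [[-0.0, -0.49, 0.872], [-0.0, 0.872, 0.49], [-1.0, -0.0, -0.0]]
force: [1.0, 0.6, -2.3]
grip_width: 0.016
```

```bash
python3 -c "
from h import *
togo(.669,-.0385,.070,103.3)"
```

```text
t 42.25 p [ 0.6688 -0.0396  0.0695] zyaw 29.4 w 0.0160 F [ 1.   0.6 -2.3] M [ 0.1  -0.26  0.33] q6 -0.75
frac [-0.0008  0.0015  0.0012] rows 0.024763431370286172 spin -8.604251856693441
```

Stop reached (0.33 N m). Release, rise, and check the knob and the upright boxes from above.

Call:
arm_command(series="0 0 0 0 1; 0 0 0 0 1; 0 0 0 0 1; 0 0 0 0 1; 0 0 0 0 1")

```text
time_s: 42.75
ee_pos: [0.6689, -0.0394, 0.0696]
tool_rot: [[0.0, -0.49, 0.872], [0.0, 0.872, 0.49], [-1.0, 0.0, 0.0]]
force: [0.9, -1.4, 0.1]
grip_width: 0.0534
```

Call:
arm_command(series="0 0 0 0 1; 0 0 0 0 1; -0.08 0 0 0 1; -0.08 0 0 0 1; -0.08 0 0 0 1")

```text
time_s: 43.25
ee_pos: [0.6684, -0.0388, 0.2152]
tool_rot: [[-0.001, -0.49, 0.872], [0.001, 0.872, 0.49], [-1.0, 0.001, -0.0]]
force: [-0.2, 0.3, -0.3]
grip_width: 0.088
```

Call:
arm_command(series="-0.03 0 0 -1 1; 0 0 0 -1 1; 0 0 0 -1 1; 0 0 0 -1 1; 0 0 0 -1 1")

```text
time_s: 43.75
ee_pos: [0.6686, -0.0389, 0.2314]
tool_rot: [[-0.001, -0.955, 0.298], [0.001, 0.298, 0.955], [-1.0, 0.001, 0.0]]
force: [-0.4, -0.1, 0.0]
grip_width: 0.0882
```

Call:
arm_command(series="0 0 0 -1 1; 0 0 0 -1 1; 0 0 0 -0.52 1; 0 0 0 0 1; 0 0 0 0 1")

```text
time_s: 44.25
ee_pos: [0.6687, -0.0391, 0.2315]
tool_rot: [[-0.0, -0.998, -0.067], [0.0, -0.067, 0.998], [-1.0, 0.0, 0.0]]
force: [-0.3, 0.7, -0.7]
grip_width: 0.0882
```

```bash
python3 - <<'E'
from h import *
c=cam('top'); H=hsv(c)
a=cam('scene'); Ha=hsv(a)
r1=cv2.inRange(H,(0,150,60),(8,255,255))|cv2.inRange(H,(172,150,60),(180,255,255));z=r1*0;z[145:190,250:310]=r1[145:190,250:310]
try: print('knob',rect(c,z,.097))
except Exception as e: print(e)
for n,lo,hi,h in(('green',(50,60,20),(90,255,255),.118),('white',(0,0,85),(180,60,255),.108),('blue',(98,120,55),(120,255,255),.113)):
    k=cv2.inRange(H,lo,hi);z=k*0;z[165:260,185:215]=k[165:260,185:215]
    print(n,rect(c,z,h))
togo(.54,.29,.2,94)
u,v=proj(a,[.669,-.04,.08])[0].astype(int)
T=cv2.resize(c['img'][165:262,170:222],None,fx=6,fy=6)
S=cv2.resize(a['img'][v-40:v+32,u-45:u+45],None,fx=5,fy=5)
o=np.zeros((600,800,3),np.uint8);o[:582,:312]=T[:582,:312];o[:360,320:770]=S;cv2.imwrite('pics/k12.png',o)
E
```

```text
max() iterable argument is empty
green (array([539.4, 289.3]), -87.2, array([45.7, 52.4]))
white (array([609.5, 266.8]), -88.9, array([ 83.6, 112.2]))
blue (array([569.7, 218.7]), 2.6, array([71.4,  3.7]))
t 44.35 p [ 0.6688 -0.0392  0.2315] zyaw 93.9 w 0.0881 F [-0.7 -0.7  0.1] M [ 0.05  0.02 -0.01] q6 -1.87
frac [0.0527 0.177  0.562 ] rows 7.098561811795562 spin -0.014269794092845758
```

View pics/k12.png

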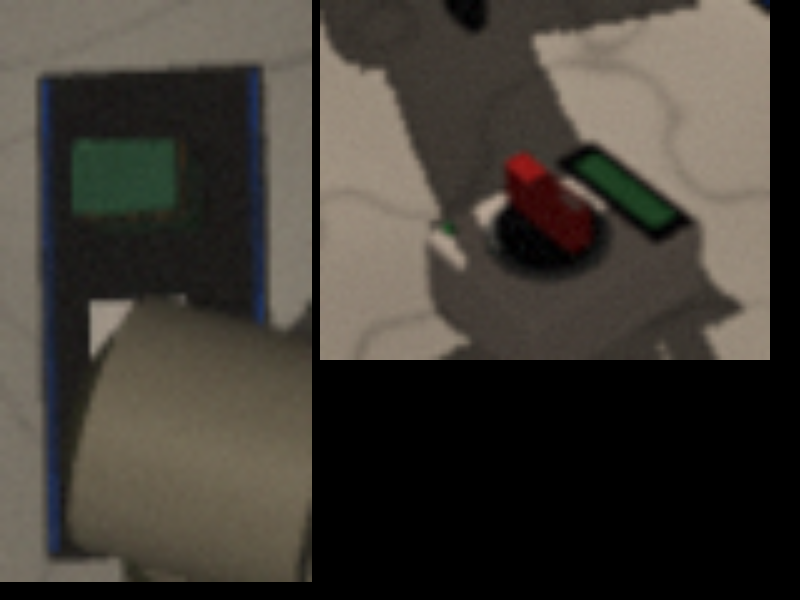

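The knob is back at rest and green stands. Now the transfers, starting with green.

Call:
arm_command(series="0 0.022 0.07 0 1; 0 0.022 0.07 0 1; 0 0.022 0.07 0 1; 0 0.022 0.07 0 1; 0 0.022 0.07 0 1")

```text
time_s: 44.85
ee_pos: [0.5876, 0.1671, 0.2317]
tool_rot: [[0.0, -0.998, -0.068], [0.0, -0.068, 0.998], [-1.0, -0.0, 0.0]]
force: [1.2, 1.6, 0.1]
grip_width: 0.0884
```

Call:
arm_command(series="0 0.022 0.07 0 1; 0 0.022 0.07 0 1; 0 0.022 0.07 0 1; 0 0 0 0 1; 0 0 0 0 1")

```text
time_s: 45.35
ee_pos: [0.5399, 0.2891, 0.2316]
tool_rot: [[0.0, -0.998, -0.07], [-0.0, -0.07, 0.998], [-1.0, -0.0, -0.0]]
force: [0.6, -1.2, -0.2]
grip_width: 0.088
```

```bash
python3 - <<'E'
from h import *
togo(.540,.289,.076,94)
a=cam('scene'); Ha=hsv(a); 
for n,lo,hi,h in(('green',(45,60,20),(90,255,255),.118),('white',(0,0,80),(180,70,255),.108),('blue',(98,120,60),(120,255,255),.113)):
    u,v=proj(a,[{'green':.54,'white':.445,'blue':.36}[n],.29,h])[0].astype(int)
    print(n,u,v,Ha[v-6:v+9:3,u].tolist())
E
```

```text
t 45.35 p [0.5399 0.2891 0.2316] zyaw 94.0 w 0.0880 F [ 0.6 -1.2 -0.2] M [-0.   -0.03 -0.02] q6 -1.34
frac [ 0.2593 -0.0001 -0.0001] rows 3.111764718064676 spin 0.002425673855381868
green 323 149 [[16, 47, 137], [63, 71, 75], [65, 90, 31], [69, 127, 26], [62, 123, 27]]
white 306 138 [[15, 48, 139], [14, 50, 153], [16, 49, 67], [12, 55, 69], [9, 51, 70]]
blue 292 125 [[15, 49, 145], [18, 48, 143], [112, 84, 88], [110, 182, 77], [107, 185, 29]]
```

Call:
arm_command(series="0.06 0 0 0 1; 0.07 0 0 0 1; 0.07 0 0 0 1; 0.058 0 0 0 1; 0 0 0 0 1", squeeze=30)

```text
time_s: 45.9
ee_pos: [0.5389, 0.2863, 0.0725]
tool_rot: [[-0.008, -0.998, -0.067], [-0.003, -0.067, 0.998], [-1.0, 0.009, -0.002]]
force: [-0.1, -1.4, 0.5]
grip_width: 0.0884
```

Call:
arm_command(series="0 0 0 0 1; 0 0 0 0 0.5; 0 0 0 0 0.5; 0 0 0 0 0.5; 0 0 0 0 0.5")

```text
time_s: 46.4
ee_pos: [0.541, 0.2891, 0.0784]
tool_rot: [[0.003, -0.998, -0.069], [0.001, -0.069, 0.998], [-1.0, -0.003, 0.001]]
force: [-0.2, 2.3, 7.0]
grip_width: 0.0669
```

```bash
python3 - <<'E'
from h import *
togo(.540,-.2925,.25,94)
E
```

```text
t 46.4 p [0.541  0.2891 0.0784] zyaw 94.0 w 0.0669 F [-0.2  2.3  7. ] M [ 0.44 -0.04 -0.02] q6 -1.34
frac [-0.2874  0.068  -0.9665] rows 12.127078561149943 spin -0.002450280680885674
```

Call:
arm_command(series="0 0 0 0 0.5; -0.04 0 0 0 0.5; -0.07 0 0 0 0.5; -0.08 0 0 0 0.5; -0.07 0 0 0 0.5")

```text
time_s: 46.9
ee_pos: [0.5399, 0.2882, 0.2351]
tool_rot: [[0.0, -0.998, -0.069], [-0.001, -0.069, 0.998], [-1.0, -0.0, -0.001]]
force: [0.8, 0.7, -1.0]
grip_width: 0.0669
```

Call:
arm_command(series="0 0.003 -0.04 0 0.5; 0 0.005 -0.07 0 0.5; 0 0.006 -0.08 0 0.5; 0 0.006 -0.08 0 0.5; 0 0.006 -0.08 0 0.5")

```text
time_s: 47.4
ee_pos: [0.5385, 0.0761, 0.2328]
tool_rot: [[-0.0, -0.998, -0.07], [-0.001, -0.07, 0.998], [-1.0, 0.001, -0.001]]
force: [1.2, -1.0, -2.4]
grip_width: 0.0671
```

Call:
arm_command(series="0 0.006 -0.08 0 0.5; 0 0.006 -0.08 0 0.5; 0 0.006 -0.08 0 0.5; 0 0.006 -0.08 0 0.5; 0 0.006 -0.08 0 0.5")

```text
time_s: 47.9
ee_pos: [0.5371, -0.1647, 0.2329]
tool_rot: [[-0.001, -0.998, -0.069], [-0.0, -0.069, 0.998], [-1.0, 0.001, -0.0]]
force: [0.9, -0.7, -1.0]
grip_width: 0.067
```

Call:
arm_command(series="0 0.006 -0.08 0 0.5; 0 0.006 -0.07 0 0.5; 0 0.003 -0.04 0 0.5; 0 0 0 0 0.5; 0 0 0 0 0.5")

```text
time_s: 48.4
ee_pos: [0.5364, -0.2769, 0.2325]
tool_rot: [[-0.001, -0.998, -0.069], [0.001, -0.069, 0.998], [-1.0, 0.001, 0.001]]
force: [-0.4, -0.5, -2.0]
grip_width: 0.0667
```

```bash
python3 - <<'E'
from h import *
togo(.540,-.2925,.0765,94)
c=cam('top'); H=hsv(c)
for n,lo,hi,h in(('white',(0,0,80),(180,60,255),.108),('blue',(98,100,45),(120,255,255),.113)):
    k=cv2.inRange(H,lo,hi);z=k*0;z[210:252,181:207]=k[210:252,181:207]
    print(n,rect(c,z,h))
E
```

```text
t 48.4 p [ 0.5364 -0.2769  0.2325] zyaw 93.9 w 0.0667 F [-0.4 -0.5 -2. ] M [-0.   -0.01  0.05] q6 -2.31
frac [ 0.2599 -0.0045 -0.0265] rows 3.135668717083159 spin -0.00833604579351575
white (array([445.4, 284.6]), -87.4, array([40.9, 56. ]))
blue (array([371.9, 287.7]), -88.2, array([40.2, 63.3]))
```

Call:
arm_command(series="0 -0.004 -0.026 0 0.5; 0.06 0 0 0 0.5; 0.08 0 0 0 0.5; 0.07 0 0 0 0.5; 0.03 0 0 0 0.5")

```text
time_s: 48.95
ee_pos: [0.5391, -0.2898, 0.0852]
tool_rot: [[-0.005, -0.997, -0.071], [0.004, -0.071, 0.997], [-1.0, 0.004, 0.004]]
force: [0.3, 1.2, -2.0]
grip_width: 0.0668
```

Call:
arm_command(series="0.005 0 0 0 0.5; 0 0 0 0 0.5; 0.008 0 0 0 0.5; 0 0 0 0 0.5; 0 0 0 0 0.5")

```text
time_s: 49.45
ee_pos: [0.5405, -0.2926, 0.0818]
tool_rot: [[0.001, -0.998, -0.069], [-0.001, -0.069, 0.998], [-1.0, -0.001, -0.001]]
force: [1.0, 0.1, -2.6]
grip_width: 0.0673
```

Call:
arm_command(series="0.006 0 0 0 0.5; 0 0 0 0 0.5; 0.003 0 0 0 0.5; 0 0 0 0 0.5; 0 0 0 0 0.5")

```text
time_s: 49.95
ee_pos: [0.5402, -0.2925, 0.0756]
tool_rot: [[0.0, -0.998, -0.069], [-0.0, -0.069, 0.998], [-1.0, -0.0, -0.0]]
force: [0.7, -0.1, -1.2]
grip_width: 0.0672
```

Call:
arm_command(series="0.003 0 0 0 0.5; 0 0 0 0 0.5; 0.002 0 0 0 0.5; 0 0 0 0 0.5; 0 0 0 0 0.5")

```text
time_s: 50.45
ee_pos: [0.541, -0.2923, 0.0752]
tool_rot: [[0.003, -0.998, -0.07], [-0.001, -0.07, 0.998], [-1.0, -0.003, -0.002]]
force: [-3.3, 5.6, 17.5]
grip_width: 0.0671
```

Call:
arm_command(series="-0.003 0 0 0 0.8; 0 0 0 0 0.9; 0 0 0 0 1; 0 0 0 0 1; 0 0 0 0 1")

```text
time_s: 50.95
ee_pos: [0.5402, -0.2925, 0.0741]
tool_rot: [[-0.0, -0.998, -0.069], [0.0, -0.069, 0.998], [-1.0, 0.0, 0.0]]
force: [-0.5, -0.3, 0.5]
grip_width: 0.0881
```

Call:
arm_command(series="0 0 0 0 1; -0.05 0 0 0 1; -0.08 0 0 0 1; -0.08 0 0 0 1; -0.05 0 0 0 1")

```text
time_s: 51.45
ee_pos: [0.5406, -0.2928, 0.2342]
tool_rot: [[0.003, -0.998, -0.069], [-0.003, -0.069, 0.998], [-1.0, -0.003, -0.003]]
force: [0.2, -0.7, 0.9]
grip_width: 0.0878
```

Call:
arm_command(series="0 0.008 0.08 0 1; 0 0.008 0.08 0 1; 0 0.008 0.08 0 1; 0 0.008 0.08 0 1; 0 0.008 0.08 0 1")

```text
time_s: 51.95
ee_pos: [0.499, -0.053, 0.2304]
tool_rot: [[0.0, -0.998, -0.069], [-0.0, -0.069, 0.998], [-1.0, -0.0, -0.0]]
force: [0.9, 0.1, 0.5]
grip_width: 0.0882
```

Call:
arm_command(series="0 0.008 0.08 0 1; 0 0.008 0.08 0 1; 0 0.008 0.08 0 1; 0 0.008 0.08 0 1; 0 0.008 0.08 0 1")

```text
time_s: 52.45
ee_pos: [0.4585, 0.1849, 0.2305]
tool_rot: [[0.0, -0.998, -0.069], [0.0, -0.069, 0.998], [-1.0, -0.0, 0.0]]
force: [0.4, -0.0, -0.2]
grip_width: 0.0884
```

Call:
arm_command(series="0 0.008 0.08 0 1; 0 0.006 0.08 0 1; 0 0 0 0 1; 0 0 0 0 1; 0 0 0 0 1")

```text
time_s: 52.95
ee_pos: [0.4444, 0.2774, 0.2303]
tool_rot: [[-0.0, -0.998, -0.068], [-0.0, -0.068, 0.998], [-1.0, 0.0, -0.0]]
force: [-0.9, -0.5, -0.1]
grip_width: 0.0879
```

```bash
python3 - <<'E'
from h import *
togo(.4454,.2846,.070,94)
c=cam('top'); H=hsv(c)
for n,lo,hi,h in(('green',(50,60,20),(90,255,255),.115),):
    k=cv2.inRange(H,lo,hi);z=k*0;z[180:262,318:372]=k[180:262,318:372]
    print(n,rect(c,z,h))
E
```

```text
t 52.95 p [0.4444 0.2774 0.2303] zyaw 93.9 w 0.0879 F [-0.9 -0.5 -0.1] M [-0.01  0.03 -0.07] q6 -1.31
frac [ 0.2671 -0.0026  0.0119] rows 3.2090485964179 spin -0.009916115153235587
green (array([ 537.5, -285.5]), -84.9, array([41.1, 62.7]))
```

Green's top shows a 41×63 mm face in the tray, so it is upright. Now white.

Call:
arm_command(series="0.06 -0.003 0.012 0 1; 0.07 0 0 0 1; 0.07 0 0 0 1; 0.065 0 0 0 1; 0 0 0 0 1")

```text
time_s: 53.5
ee_pos: [0.4438, 0.2835, 0.0677]
tool_rot: [[-0.008, -0.998, -0.067], [-0.003, -0.067, 0.998], [-1.0, 0.008, -0.002]]
force: [0.3, 0.6, 0.8]
grip_width: 0.0883
```

Call:
arm_command(series="0 0 0 0 1; 0 0 0 0 0.5; 0 0 0 0 0.5; 0 0 0 0 0.5; 0 0 0 0 0.5")

```text
time_s: 54.0
ee_pos: [0.4458, 0.2855, 0.0722]
tool_rot: [[0.002, -0.998, -0.069], [-0.0, -0.069, 0.998], [-1.0, -0.002, -0.0]]
force: [-0.7, -2.2, 5.9]
grip_width: 0.0596
```

Call:
arm_command(series="0 0 0 0 0.5; 0 0 0 0 0.5; 0 0 0 0 0.5; 0 0 0 0 0.5; 0 0 0 0 0.5")

```text
time_s: 54.5
ee_pos: [0.4459, 0.2855, 0.0722]
tool_rot: [[0.002, -0.998, -0.069], [0.0, -0.069, 0.998], [-1.0, -0.002, -0.0]]
force: [-0.4, -2.5, 7.1]
grip_width: 0.0598
```

Call:
arm_command(series="-0.04 0 0 0 0.5; -0.07 0 0 0 0.5; -0.08 0 0 0 0.5; -0.07 0 0 0 0.5; 0 0 0 0 0.5")

```text
time_s: 55.0
ee_pos: [0.4469, 0.2863, 0.2326]
tool_rot: [[0.009, -0.998, -0.07], [0.004, -0.069, 0.998], [-1.0, -0.01, 0.003]]
force: [-0.2, 0.7, -2.6]
grip_width: 0.0599
```

```bash
python3 - <<'E'
from h import *
togo(.45,-.2925,.067,94)
E
```

```text
t 55.0 p [0.4469 0.2863 0.2326] zyaw 94.0 w 0.0599 F [-0.2  0.7 -2.6] M [ 0.03 -0.   -0.02] q6 -1.29
frac [ 0.2726  0.0645 -0.9636] rows 12.041406695546778 spin -0.0016055662323687784
```

Call:
arm_command(series="0 0.003 -0.04 0 0.5; 0 0.005 -0.07 0 0.5; 0 0.005 -0.08 0 0.5; 0 0.005 -0.08 0 0.5; 0 0.005 -0.08 0 0.5")

```text
time_s: 55.5
ee_pos: [0.4452, 0.0736, 0.2261]
tool_rot: [[-0.002, -0.998, -0.07], [0.0, -0.07, 0.998], [-1.0, 0.002, 0.001]]
force: [0.8, -0.7, -2.3]
grip_width: 0.06
```

Call:
arm_command(series="0 0.005 -0.08 0 0.5; 0 0.005 -0.08 0 0.5; 0 0.005 -0.08 0 0.5; 0 0.005 -0.08 0 0.5; 0 0.005 -0.08 0 0.5")

```text
time_s: 56.0
ee_pos: [0.447, -0.1669, 0.2261]
tool_rot: [[-0.002, -0.998, -0.069], [0.002, -0.069, 0.998], [-1.0, 0.002, 0.002]]
force: [1.5, 0.8, -1.6]
grip_width: 0.0598
```

Call:
arm_command(series="0 0.006 -0.08 0 0.5; 0 0.006 -0.07 0 0.5; 0 0.005 -0.062 0 0.5; 0 0 0 0 0.5; 0 0 0 0 0.5")

```text
time_s: 56.5
ee_pos: [0.4459, -0.2929, 0.2258]
tool_rot: [[-0.002, -0.998, -0.068], [0.002, -0.068, 0.998], [-1.0, 0.002, 0.003]]
force: [0.2, 0.6, -2.9]
grip_width: 0.0598
```

```bash
python3 - <<'E'
from h import *
togo(.45,-.2925,.069,94)
E
```

```text
t 56.5 p [ 0.4459 -0.2929  0.2258] zyaw 93.9 w 0.0598 F [ 0.2  0.6 -2.9] M [ 0.04  0.03 -0.04] q6 -2.44
frac [ 0.2613 -0.0073 -0.0005] rows 3.1370389207388554 spin -0.012240812068347647
```

Call:
arm_command(series="0.06 0 0 0 0.5; 0.08 0 0 0 0.5; 0.07 0 0 0 0.5; 0.04 0 0 0 0.5; 0 0 0 0 0.5")

```text
time_s: 57.0
ee_pos: [0.4452, -0.2902, 0.0743]
tool_rot: [[-0.005, -0.997, -0.071], [0.006, -0.071, 0.997], [-1.0, 0.005, 0.006]]
force: [-0.3, 0.1, -2.2]
grip_width: 0.0597
```

Call:
arm_command(series="0.006 0 0 0 0.5; 0 0 0 0 0.5; 0 0 0 0 0.5; 0 0 0 0 0.5; 0 0 0 0 0.5")

```text
time_s: 57.5
ee_pos: [0.4466, -0.2931, 0.0744]
tool_rot: [[0.001, -0.998, -0.069], [-0.001, -0.069, 0.998], [-1.0, -0.001, -0.001]]
force: [0.6, -0.1, -2.9]
grip_width: 0.0596
```

Call:
arm_command(series="0.004 0 0 0 0.5; 0 0 0 0 0.5; 0 0 0 0 0.5; 0 0 0 0 0.5; 0 0 0 0 0.5")

```text
time_s: 58.0
ee_pos: [0.4464, -0.293, 0.0714]
tool_rot: [[0.0, -0.998, -0.069], [-0.0, -0.069, 0.998], [-1.0, -0.0, -0.0]]
force: [-0.5, -0.4, -2.9]
grip_width: 0.0596
```

Call:
arm_command(series="0.004 0 0 0 0.5; 0 0 0 0 0.5; 0.002 0 0 0 0.5; 0 0 0 0 0.5; 0 0 0 0 0.5")

```text
time_s: 58.5
ee_pos: [0.4468, -0.2933, 0.0691]
tool_rot: [[0.001, -0.998, -0.069], [-0.001, -0.069, 0.998], [-1.0, -0.001, -0.001]]
force: [-2.7, 1.5, 12.3]
grip_width: 0.0596
```

Call:
arm_command(series="-0.002 0 0 0 0.8; 0 0 0 0 0.9; 0 0 0 0 1; 0 0 0 0 1; 0 0 0 0 1")

```text
time_s: 59.0
ee_pos: [0.4464, -0.2929, 0.0688]
tool_rot: [[-0.0, -0.998, -0.069], [0.0, -0.069, 0.998], [-1.0, 0.0, 0.0]]
force: [0.1, -0.1, -0.0]
grip_width: 0.0881
```

Call:
arm_command(series="0 0 0 0 1; -0.05 0 0 0 1; -0.08 0 0 0 1; -0.08 0 0 0 1; -0.05 0 0 0 1")

```text
time_s: 59.5
ee_pos: [0.4468, -0.2932, 0.2285]
tool_rot: [[0.003, -0.998, -0.069], [-0.003, -0.069, 0.998], [-1.0, -0.003, -0.003]]
force: [0.2, -0.0, -0.3]
grip_width: 0.0883
```

Call:
arm_command(series="0 0.005 0.08 0 1; 0 0.005 0.08 0 1; 0 0.005 0.08 0 1; 0 0.005 0.08 0 1; 0 0.005 0.08 0 1")

```text
time_s: 60.0
ee_pos: [0.4142, -0.0529, 0.225]
tool_rot: [[0.0, -0.998, -0.069], [-0.0, -0.069, 0.998], [-1.0, -0.0, -0.0]]
force: [0.5, -0.4, -1.2]
grip_width: 0.0881
```

Call:
arm_command(series="0 0.005 0.08 0 1; 0 0.005 0.08 0 1; 0 0.005 0.08 0 1; 0 0.005 0.08 0 1; 0 0.005 0.08 0 1")

```text
time_s: 60.5
ee_pos: [0.3826, 0.1857, 0.2251]
tool_rot: [[0.001, -0.998, -0.069], [0.0, -0.069, 0.998], [-1.0, -0.001, 0.0]]
force: [1.1, 0.1, -0.9]
grip_width: 0.0881
```

Call:
arm_command(series="0 0.004 0.08 0 1; 0 0.003 0.08 0 1; 0 0 0.015 0 1; 0 0 0 0 1; 0 0 0 0 1")

```text
time_s: 61.0
ee_pos: [0.372, 0.2873, 0.2248]
tool_rot: [[-0.0, -0.998, -0.069], [-0.001, -0.069, 0.998], [-1.0, 0.0, -0.001]]
force: [0.3, -1.6, 1.2]
grip_width: 0.0879
```

```bash
python3 - <<'E'
from h import *
togo(.372,.2877,.073,94)
c=cam('top'); H=hsv(c)
for n,lo,hi,h in(('green',(50,60,20),(90,255,255),.115),('white',(0,0,100),(180,90,255),.105)):
    k=cv2.inRange(H,lo,hi);z=k*0;z[185:260,327:362]=k[185:260,327:362]
    print(n,rect(c,z,h))
E
```

```text
t 61.0 p [0.372  0.2873 0.2248] zyaw 93.9 w 0.0879 F [ 0.3 -1.6  1.2] M [ 0.05  0.02 -0.  ] q6 -1.23
frac [ 0.253  -0.0002  0.0007] rows 3.0363434495192543 spin -0.007109476096830618
green (array([ 535.7, -285.4]), -88.8, array([40.8, 60.4]))
white (array([ 446.5, -294. ]), -88.9, array([36.8, 59.1]))
```

Both are upright in the tray. Now blue.

Call:
arm_command(series="0.06 0 0 0 1; 0.07 0 0 0 1; 0.07 0 0 0 1; 0.05 0 0 0 1; 0 0 0 0 1")

```text
time_s: 61.55
ee_pos: [0.3708, 0.2862, 0.0724]
tool_rot: [[-0.006, -0.998, -0.067], [-0.003, -0.067, 0.998], [-1.0, 0.006, -0.002]]
force: [0.2, 1.0, 0.5]
grip_width: 0.0881
```

Call:
arm_command(series="0 0 0 0 1; 0 0 0 0 0.5; 0 0 0 0 0.5; 0 0 0 0 0.5; 0 0 0 0 0.5")

```text
time_s: 62.05
ee_pos: [0.3723, 0.2882, 0.0759]
tool_rot: [[0.002, -0.998, -0.069], [0.0, -0.069, 0.998], [-1.0, -0.002, 0.0]]
force: [-0.9, -3.6, 8.0]
grip_width: 0.0638
```

Call:
arm_command(series="0 0 0 0 0.5; 0 0 0 0 0.5; 0 0 0 0 0.5; 0 0 0 0 0.5; 0 0 0 0 0.5")

```text
time_s: 62.55
ee_pos: [0.3723, 0.2882, 0.0759]
tool_rot: [[0.002, -0.998, -0.069], [0.0, -0.069, 0.998], [-1.0, -0.002, 0.0]]
force: [-1.4, -2.7, 7.5]
grip_width: 0.0642
```

Call:
arm_command(series="-0.04 0 0 0 0.5; -0.07 0 0 0 0.5; -0.08 0 0 0 0.5; -0.07 0 0 0 0.5; 0 0 0 0 0.5")

```text
time_s: 63.05
ee_pos: [0.3733, 0.2892, 0.236]
tool_rot: [[0.009, -0.998, -0.07], [0.004, -0.07, 0.998], [-1.0, -0.01, 0.004]]
force: [-0.0, -0.7, -2.7]
grip_width: 0.0641
```

```bash
python3 - <<'E'
from h import *
togo(.362,-.2925,.067,94)
E
```

```text
t 63.05 p [0.3733 0.2892 0.236 ] zyaw 94.0 w 0.0641 F [-0.  -0.7 -2.7] M [ 0.05  0.01 -0.05] q6 -1.23
frac [ 0.2773  0.0888 -0.9668] rows 12.115942825008844 spin -0.001160837270686247
```

Call:
arm_command(series="0 0.003 -0.04 0 0.5; 0 0.006 -0.07 0 0.5; 0 0.007 -0.08 0 0.5; 0 0.007 -0.08 0 0.5; 0 0.007 -0.08 0 0.5")

```text
time_s: 63.55
ee_pos: [0.3674, 0.0761, 0.23]
tool_rot: [[-0.001, -0.998, -0.07], [0.0, -0.07, 0.998], [-1.0, 0.001, 0.0]]
force: [0.9, -0.3, -2.0]
grip_width: 0.0638
```

Call:
arm_command(series="0 0.007 -0.08 0 0.5; 0 0.007 -0.08 0 0.5; 0 0.007 -0.08 0 0.5; 0 0.007 -0.08 0 0.5; 0 0.007 -0.08 0 0.5")

```text
time_s: 64.05
ee_pos: [0.3632, -0.1649, 0.2301]
tool_rot: [[-0.001, -0.998, -0.069], [0.001, -0.069, 0.998], [-1.0, 0.001, 0.001]]
force: [1.4, -0.0, -2.2]
grip_width: 0.0639
```

Call:
arm_command(series="0 0.007 -0.08 0 0.5; 0 0.007 -0.07 0 0.5; 0 0.005 -0.065 0 0.5; 0 0 0 0 0.5; 0 0 0 0 0.5")

```text
time_s: 64.55
ee_pos: [0.3612, -0.2927, 0.2296]
tool_rot: [[-0.001, -0.998, -0.068], [0.003, -0.068, 0.998], [-1.0, 0.001, 0.003]]
force: [0.5, 0.7, -2.6]
grip_width: 0.0641
```

```bash
python3 - <<'E'
from h import *
togo(.362,-.2925,.073,94)
E
```

```text
t 64.55 p [ 0.3612 -0.2927  0.2296] zyaw 93.9 w 0.0641 F [ 0.5  0.7 -2.6] M [0.07 0.01 0.05] q6 -2.58
frac [ 0.261  -0.0017 -0.0004] rows 3.1326409847140084 spin -0.01251144773898404
```

Call:
arm_command(series="0.06 0 0 0 0.5; 0.08 0 0 0 0.5; 0.07 0 0 0 0.5; 0.04 0 0 0 0.5; 0 0 0 0 0.5")

```text
time_s: 65.05
ee_pos: [0.3607, -0.2901, 0.0784]
tool_rot: [[-0.004, -0.998, -0.07], [0.006, -0.07, 0.998], [-1.0, 0.004, 0.006]]
force: [0.7, -0.1, -1.4]
grip_width: 0.0638
```

Call:
arm_command(series="0.006 0 0 0 0.5; 0 0 0 0 0.5; 0.003 0 0 0 0.5; 0 0 0 0 0.5; 0 0 0 0 0.5")

```text
time_s: 65.55
ee_pos: [0.3617, -0.293, 0.076]
tool_rot: [[0.001, -0.998, -0.069], [-0.001, -0.069, 0.998], [-1.0, -0.0, -0.001]]
force: [-0.6, 0.2, -3.0]
grip_width: 0.0641
```

Call:
arm_command(series="0.003 0 0 0 0.5; 0 0 0 0 0.5; 0 0 0 0 0.5; 0 0 0 0 0.5; 0 0 0 0 0.5")

```text
time_s: 66.05
ee_pos: [0.3616, -0.2928, 0.0738]
tool_rot: [[-0.0, -0.998, -0.069], [0.0, -0.069, 0.998], [-1.0, 0.0, 0.0]]
force: [0.5, -1.3, -2.8]
grip_width: 0.064
```

Call:
arm_command(series="0.003 0 0 0 0.5; 0 0 0 0 0.5; 0.002 0 0 0 0.5; 0 0 0 0 0.5; 0 0 0 0 0.5")

```text
time_s: 66.55
ee_pos: [0.362, -0.2937, 0.0722]
tool_rot: [[0.001, -0.998, -0.069], [-0.003, -0.069, 0.998], [-1.0, -0.001, -0.003]]
force: [-2.0, -0.6, 15.4]
grip_width: 0.0641
```

Contact. Release, rise, move clear and take the last look.

Call:
arm_command(series="-0.002 0 0 0 0.8; 0 0 0 0 0.9; 0 0 0 0 1; 0 0 0 0 1; 0 0 0 0 1")

```text
time_s: 67.05
ee_pos: [0.3616, -0.2928, 0.0718]
tool_rot: [[-0.0, -0.998, -0.069], [0.0, -0.069, 0.998], [-1.0, 0.0, 0.0]]
force: [0.5, -0.2, 0.1]
grip_width: 0.088
```

Call:
arm_command(series="0 0 0 0 1; -0.05 0 0 0 1; -0.08 0 0 0 1; -0.08 0 0 0 1; -0.05 0 0 0 1")

```text
time_s: 67.55
ee_pos: [0.3619, -0.2931, 0.2313]
tool_rot: [[0.002, -0.998, -0.069], [-0.003, -0.069, 0.998], [-1.0, -0.002, -0.003]]
force: [0.2, 0.3, -0.2]
grip_width: 0.0881
```

Call:
arm_command(series="0 0 0.08 0 1; 0 0 0.08 0 1; 0 0 0.08 0 1; 0 0 0.08 0 1; 0 0 0.08 0 1")

```text
time_s: 68.05
ee_pos: [0.3444, -0.0517, 0.228]
tool_rot: [[0.0, -0.998, -0.068], [-0.0, -0.068, 0.998], [-1.0, -0.0, -0.0]]
force: [0.9, 0.1, -1.6]
grip_width: 0.0884
```

Call:
arm_command(series="0 0 0.06 0 1; 0 0 0.06 0 1; 0 0 0 0 1; 0 0 0 0 1; 0 0 0 0 1")

```text
time_s: 68.55
ee_pos: [0.3403, 0.0177, 0.2279]
tool_rot: [[-0.0, -0.998, -0.068], [-0.0, -0.068, 0.998], [-1.0, 0.0, -0.0]]
force: [1.1, 0.2, 0.2]
grip_width: 0.088
```

```bash
python3 - <<'E'
from h import *
togo(.362,-.2925,.073,94)
c=cam('top');a=cam('scene'); H=hsv(c)
for n,lo,hi,h in(('green',(50,60,20),(90,255,255),.115),('white',(0,0,100),(180,90,255),.105),('blue',(98,100,30),(120,255,255),.11)):
    k=cv2.inRange(H,lo,hi);z=k*0;z[180:265,327:362]=k[180:265,327:362]
    print(n,rect(c,z,h))
r1=cv2.inRange(H,(0,150,60),(8,255,255))|cv2.inRange(H,(172,150,60),(180,255,255));z=r1*0;z[145:190,250:310]=r1[145:190,250:310]
print('knob',rect(c,z,.097))
o=np.vstack([cv2.resize(c['img'][130:280,110:430],(640,300)),cv2.resize(a['img'][100:320,60:460],(545,300))[:, :545] if 0 else cv2.resize(a['img'][130:320,60:465],(640,300))])
cv2.imwrite('pics/fin.png',o)
E
```

```text
t 68.55 p [0.3403 0.0177 0.2279] zyaw 93.9 w 0.0880 F [1.1 0.2 0.2] M [-0.   -0.01  0.06] q6 -1.94
frac [ 0.2583 -0.0008 -0.5182] rows 6.948136042547936 spin -0.010022005716459592
green (array([ 537.6, -285.4]), -84.3, array([41.5, 63. ]))
white (array([ 446.5, -294. ]), -88.9, array([36.8, 59.1]))
blue (array([ 360.4, -293.3]), -89.1, array([39.8, 59. ]))
knob (array([702.4, -69. ]), 10.1, array([54.8, 17.4]))
```

View pics/fin.png

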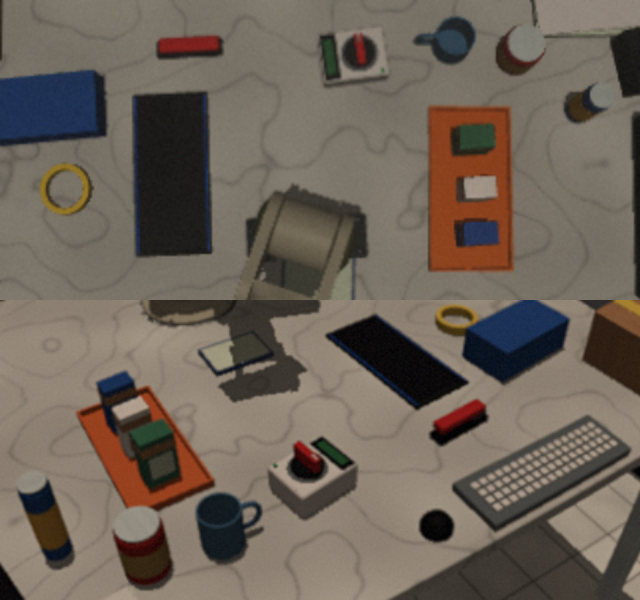

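All three boxes stand in the tray, the plate is empty and the knob is at rest. The console has been knocked about 4.5 cm aside since the second twist, while the arm was away from it.

```bash
python3 -c "
from h import *
print(r.job_done())"
```

```text
the job is handed in; nothing more can be done
None
```

The job is done and handed in at about 69 s of the 210 s allowed; handing in gave no verdict.

**What I did**
1. **Clearing twist:** with the plate empty, I turned the knob clockwise until the turning moment rose from about 0.18 to 0.34 N m. I took that as the stop, released it, and it sprang back.
2. **Standing on the plate:** I stood the green, white and blue boxes upright on it. I held each by one end with a light grip so it swung down, then set it on the plate. Green and white leaned a little when set down, and all three stood upright once released.
3. **Logging twist:** with all three standing, I turned the knob to its stop again (0.33 N m) and released it. It sprang back.
4. **Dispatch tray:** I moved each box into the orange tray, set it down at a felt contact and released it.

**Last checks**
- **Boxes:** all three stand in the tray at x ≈ 0.54, 0.45 and 0.36 m, y ≈ -0.29 m. From above, each shows only its small end face, which means it is upright.
- **Knob and plate:** the knob is at rest, the plate is empty and the robot is clear of everything.
- **Bystanders:** the stapler, mug, tape, tin, spray can and glove box look unmoved in the last picture; I did not measure them.

**What did not match**
- **Console turned by me:** pressing the knob at its stop the first time turned the console about 4° on the desk. The second twist may have turned it a little more.
- **Console knocked aside:** the final view shows it about 4.5 cm from where it was at the second twist. The arm was not near it, so I take this as the knock the task warned of, and I left it there.
- **Stop not read directly:** I judged both knob stops from the rise in turning moment, because the knob angle itself was not reported.

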